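# Stagger the washed garnish trays on the draining rack

### The arm

A 7-joint arm with a two-finger parallel gripper is mounted at the origin on a cart in front of the work surface, level with it; the furniture and walls round the work are solid. World frame = base frame: x ahead of the robot, y to its left, z up, the work surface at z = 0. Lengths are in mm, angles in rad, forces in N, time in s.
With the tool pointing down it reaches from about 425 to 925 mm from the base axis. Payload 6.8 kg.
Tool frame: the origin (TCP) lies on the centre line of the jaws, within the pads' length; the fingertips stand 11 mm ahead of it and the grasp point (between the pads) lies 8 mm behind it (r.tip_reach is the distance from the TCP to the fingertips, in mm); z points along the fingers, y is the line along which they close (so a half turn about z gives the same grasp; the last joint's range is limited). The gripper opens to 85 mm and grips with 20 to 120 N. Pads are 22 mm wide; open, the fingers measure 114 mm over their backs; the gripper's body (76 mm by 85 mm) begins 54 mm behind the grasp point. The pads swing forward as they close: fully open they stand 13 mm farther back than shut.
Start: joints at [1.075, 0.477, 0.022, 1.555, -0.011, 1.109, -0.083], TCP at [255.263, -624.89, 242.308] pointing down, gripper open.
Joint ranges: [-2.96, 2.96], [-0.34, 2.1], [-1.41, 1.46], [0.24, 2.44], [-1.37, 4.51], [0.17, 1.92], [-2.96, 2.96]. Speed limits (rad/s): [2.39, 2.39, 3.14, 3.14, 3.14, 3.14, 3.14].

### API

Orientations are given as a unit quaternion [w, x, y, z].
In Python, from plant import r, capture gives the robot as it stands.
- The arm moves only by the tool apply_moves, never from a script. Its argument "moves" is a list of rows, each an object of numbers: "tx", "ty", "tz": the shift along the tool's x, y, z in units of 200 mm (1.0 is 200 mm); "yaw": the turn about the tool's z in units of 180 degrees (1.0 is 180 degrees); "hand": the finger opening in mm, from 0 to 85.4. A call has 1 to 10 rows; each row shifts and turns the commanded pose from where the row before left it, along the tool's axes as they then stand; what a row does not reach is not made up. A row lasts 1/12 s, in which the tool goes at most 41.7 mm and 7.16 degrees, less where a joint would pass 70% of its speed; a pose out of reach is approached as far as the arm can. A call with a number of a shift or a turn outside -1 to 1 is refused whole. A call with a gripper value outside its range is refused whole. The fingers move at their own pace and stop on an object; the grip force is fixed at half the most. Time passes only in rows, so rows that do not move let the fingers close. It gives the time, the measured TCP pose, the force, the opening and the grip force at its end, in the units of the state.
- r.observe(): the state, without advancing time (a new reading comes with each control period).
- capture(name): name is "side" or "top" or "wrist"; returns a dict with "image" (384x512x3 uint8, blue, green, red), "depth" (384x512 float32, mm along the optical axis (not along the pixel's ray), 0 where there is no reading), "K" (3x3 intrinsics, pixels), "R" (3x3) and "t" (3): a world point X has camera coordinates R X + t. Camera axes: x right, y down, z forward; pixel columns grow to the right and rows downward; lengths in mm; the calibration is good to about 2 mm. A picture is of the moment at which its call begins.
- r.job_done(): hands the job in; it is judged then, once.
The state is a dict: "time": time; "q": joint angles; "joint_vel": joint speeds; "tau": joint torques, N m; "tool_pos": TCP position; "eef_rot": TCP orientation; "contact_force": force on the tool from outside, world axes, zero at the start; "torque": the same for the moment, N m; "opening": finger opening in mm; "finger_force": force on a finger pad.
Only numpy, scipy, OpenCV 4.12 (cv2) and the standard library are available. Lean on these libraries where they do the work, as an engineer would, in place of code of your own. Each camera call takes 0.05 s, during which the arm holds its last target. There are 200 camera calls.

### The job

Stack the four washed trays on the draining rack to air, lying lengthwise between the two wire hoops and each resting level on the rims of the one below: the undivided tray at the bottom, then the two-compartment, the three-compartment and on top the four-compartment tray. Stagger them: set the bottom tray with its end close up to the hoop farther from the robot, the next to the nearer hoop, the third to the farther and the top one to the nearer again, all roughly square and centred across the rack. Leave the bowl stack and the two shakers standing where they are.

Things in the scene. Friction and masses are not known exactly. Their poses are not given: they have to be found in the camera images.
- tray_1: white open tray, 165 x 56 mm, 28 mm high, undivided: one single long compartment. Flat sides, 8 mm rim round the top, 0.1 to 0.2 kg. Origin: centre of the underside; x along its length, z up; both ends alike. Starts flat on the worktop, roughly crosswise to the robot; grip across the 56 mm width.
- tray_2: white open tray, 165 x 56 mm, 28 mm high, one crosswise divider at the middle: two compartments in a row. Flat sides, 8 mm rim round the top, 0.1 to 0.2 kg. Origin: centre of the underside; x along its length, z up; both ends alike. Starts flat on the worktop, roughly crosswise to the robot; grip across the 56 mm width.
- tray_3: white open tray, 165 x 56 mm, 28 mm high, two crosswise dividers, 27 mm either side of the middle: three compartments in a row. Flat sides, 8 mm rim round the top, 0.1 to 0.2 kg. Origin: centre of the underside; x along its length, z up; both ends alike. Starts flat on the worktop, roughly crosswise to the robot; grip across the 56 mm width.
- tray_4: white open tray, 165 x 56 mm, 28 mm high, one crosswise and one lengthwise divider crossing at the middle: four compartments, two by two. Flat sides, 8 mm rim round the top, 0.1 to 0.2 kg. Origin: centre of the underside; x along its length, z up; both ends alike. Starts flat on the worktop, roughly crosswise to the robot; grip across the 56 mm width.
- rack: draining rack, fixed, left or right of the trays: slatted wooden base 226 x 84 mm, top at 14 mm, a steel wire hoop (58 mm wide, 135 mm high) at each end. Origin: centre of the underside; x along its length towards the hoop farther from the robot, z up. Hoops' inner faces at x = -104.5 and +104.5 mm: a tray touching one has its centre 22 mm from the rack's middle.
- kraft_stack: bystander: stack of brown paper-board bowls, 119 x 158 mm, 130 mm high, standing across the trays from the rack; origin centre of the underside, z up.
- shaker_salt: bystander: white shaker, 54 mm across, 86 mm high, standing behind the trays; origin centre of the underside, z up.
- shaker_pepper: bystander: brown shaker with a grey-white cap, 54 mm across, 101 mm high, standing behind the trays; origin centre of the underside, z up.

How it is judged (in metres and radians):
On the way, in this order (a step that is already met when the one before it is completed fails the run):
1. the undivided tray rests released at level 1 of the stack, at the farther hoop (x of tray_1 in the frame of rack between 0.007 and 0.025 m and y of tray_1 in the frame of rack between -0.011 and 0.011 m and z of tray_1 in the frame of rack between 0.009 and 0.019 m and angle between tray_1's own z axis and vertical below 0.06 rad and angle between the x axis of tray_1 and the x axis of rack, either way round below 0.17 rad and linear speed of tray_1 below 0.02 m/s and contact force between tray_1 and the fingers below 0.1 N), for 0.2 s.
2. the two-compartment tray rests released at level 2 of the stack, at the nearer hoop (x of tray_2 in the frame of rack between -0.025 and -0.007 m and y of tray_2 in the frame of rack between -0.011 and 0.011 m and z of tray_2 in the frame of rack between 0.037 and 0.047 m and angle between tray_2's own z axis and vertical below 0.06 rad and angle between the x axis of tray_2 and the x axis of rack, either way round below 0.17 rad and linear speed of tray_2 below 0.02 m/s and contact force between tray_2 and the fingers below 0.1 N), for 0.2 s.
3. the three-compartment tray rests released at level 3 of the stack, at the farther hoop (x of tray_3 in the frame of rack between 0.007 and 0.025 m and y of tray_3 in the frame of rack between -0.011 and 0.011 m and z of tray_3 in the frame of rack between 0.065 and 0.075 m and angle between tray_3's own z axis and vertical below 0.06 rad and angle between the x axis of tray_3 and the x axis of rack, either way round below 0.17 rad and linear speed of tray_3 below 0.02 m/s and contact force between tray_3 and the fingers below 0.1 N), for 0.2 s.
4. the four-compartment tray rests released at level 4 of the stack, at the nearer hoop (x of tray_4 in the frame of rack between -0.025 and -0.007 m and y of tray_4 in the frame of rack between -0.011 and 0.011 m and z of tray_4 in the frame of rack between 0.093 and 0.103 m and angle between tray_4's own z axis and vertical below 0.06 rad and angle between the x axis of tray_4 and the x axis of rack, either way round below 0.17 rad and linear speed of tray_4 below 0.02 m/s and contact force between tray_4 and the fingers below 0.1 N), for 0.2 s.
At the end, for the whole second after the job is handed in: On the rack from the bottom: undivided, two, three, four compartments; ends within 15 mm of the far, near, far, near hoop; undersides 14, 42, 70, 98 mm up (5 mm); within 11 mm of the centre line, 0.17 rad of its direction and 0.06 rad of level; released, at rest (all of step 1 and all of step 2 and all of step 3 and all of step 4); the robot touches nothing.
It fails at once if a bystander (bowl stack or shaker) is shifted by more than 30 mm or tipped (distance of any of kraft_stack, shaker_salt, shaker_pepper from where it was at the start of the episode above 0.03 m or angle between any of kraft_stack, shaker_salt, shaker_pepper's own z axis and vertical above 0.35 rad).
It also fails if it takes over 102 s, if anything falls off the work surface, if the arm or the gripper's body presses on something with over 40 N, if the wrist force passes 120 N, or if a joint passes its speed limit or range.

## Working session

There is one attempt and no reset: what is moved stays moved. The work goes in short steps, Python scripts to look and compute and a tool call to move; the robot and the scene stay as the last step left them, time stands still between calls to the robot, and variables do not carry over. Pictures are saved under pics/ and viewed, at most 14 in all, crops included, and the job is handed in when it is done.

Besides the shell and the picture viewer there is one more tool, called after "Call:" by a JSON object that holds its "api" and its "payload", one argument or row to a line. apply_moves: Moves the arm, as the interface text tells. Its arguments: {"type":"object","properties":{"moves":{"type":"array","items":{"type":"object","properties":{"tx":{"type":"number","minimum":-1,"maximum":1},"ty":{"type":"number","minimum":-1,"maximum":1},"tz":{"type":"number","minimum":-1,"maximum":1},"yaw":{"type":"number","minimum":-1,"maximum":1},"hand":{"type":"number"}}}}},"required":["moves"]}

```bash
mkdir -p pics; python3 - <<'E'
from plant import r, capture
import cv2, numpy as np
for n in ("top","side"):
    c=capture(n); cv2.imwrite(f"pics/{n}0.png",c["image"]); np.savez(f"{n}0.npz",**c)
    print(n,c["K"].tolist(),c["R"].round(4).tolist(),c["t"].round(1).tolist(),(-c["R"].T@c["t"]).round(0))
print(r.observe())
E
```

```text
top [[398.007503275534, 0.0, 256.49488574395104], [0.0, 398.007503275534, 192.43388790582333], [0.0, 0.0, 1.0]] [[-0.0285, -0.9996, -0.0092], [-0.9923, 0.0294, -0.1199], [0.1201, 0.0057, -0.9927]] [9.5, 591.8, 1114.6] [ 454.  -14. 1178.]
side [[401.44655096208, 0.0, 258.16032178841454], [0.0, 401.44655096208, 191.76441815060414], [0.0, 0.0, 1.0]] [[-0.9098, -0.4148, -0.0169], [-0.2009, 0.4756, -0.8564], [0.3633, -0.7757, -0.516]] [564.4, 143.6, 1031.9] [167. 966. 665.]
{'time': 0.1, 'q': array([ 1.07487788,  0.47773912,  0.02232455,  1.55628985, -0.01149072,
        1.10933321, -0.08310824]), 'joint_vel': array([-0.00117263,  0.00039304, -0.00150344, -0.00382916,  0.00183969,
        0.00068729, -0.00057732]), 'tau': array([ 3.62071478e-03, -5.97757888e+01,  1.61310408e+00, -2.81954473e+01,
        1.27724488e-02,  5.00619295e-03, -2.54848072e-05]), 'tool_pos': array([ 255.07783941, -624.41249674,  241.43453531]), 'eef_rot': array([-7.91749191e-04,  9.81254965e-01,  1.92712274e-01, -2.16392529e-04]), 'contact_force': array([-0.15840856,  0.21360066,  0.10143506]), 'torque': array([0.05249411, 0.04406802, 0.02575066]), 'finger_force': 0.0, 'opening': 85.47684165612085}
```

View pics/top0.png

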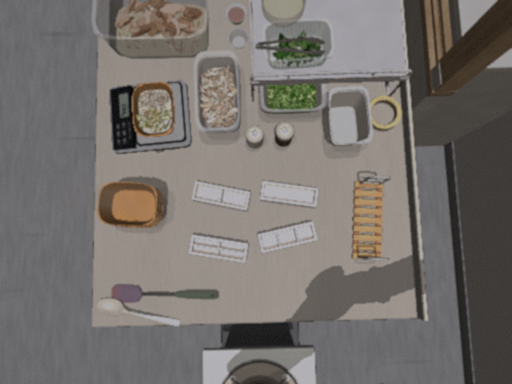

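View pics/side0.png

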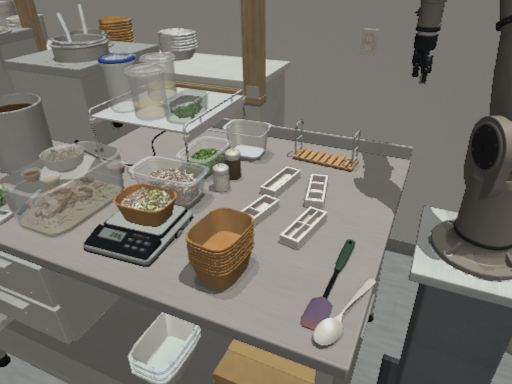

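The top view shows four trays: (222,195), (289,194), (219,247) and (287,236). The rack is at (368,220), bowls at (133,205), shakers at (255,137) and (285,132). Now I'll measure these and make an enlarged crop to identify the dividers.

```bash
cat > h.py <<'E'
import cv2, numpy as np
def ray(c,px,z):
    px=np.atleast_2d(px).astype(float)
    d=np.c_[px,np.ones(len(px))]@np.linalg.inv(c["K"]).T@c["R"]
    o=-c["R"].T@c["t"]
    return (o+d*((z-o[2])/d[:,2])[:,None])
def rect(c,mask,z,amin=300):
    out=[]
    for k in cv2.findContours(mask,cv2.RETR_EXTERNAL,cv2.CHAIN_APPROX_NONE)[0]:
        if cv2.contourArea(k)<amin: continue
        p=ray(c,k[:,0,:],z)[:,:2].astype(np.float32)
        (cx,cy),(w,h),_=R=cv2.minAreaRect(p)
        b=cv2.boxPoints(R); e=b[1]-b[0]; f=b[2]-b[1]
        L=e if np.hypot(*e)>np.hypot(*f) else f
        a=np.degrees(np.arctan2(L[1],L[0]))%180
        m=cv2.moments(k); out.append((round(m['m10']/m['m00']),round(m['m01']/m['m00']),round(cx,1),round(cy,1),round(max(w,h),1),round(min(w,h),1),round(a,1)))
    return out
def white(c,v=150,roi=None):
    hsv=cv2.cvtColor(c["image"],cv2.COLOR_BGR2HSV)
    m=((hsv[...,2]>v)&(hsv[...,1]<40)).astype(np.uint8)*255
    if roi:
        z=np.zeros_like(m); a,b,d,e=roi; z[b:e,a:d]=m[b:e,a:d]; m=z
    return cv2.morphologyEx(m,cv2.MORPH_CLOSE,np.ones((3,3)))
E
python3 - <<'E'
from h import *
c=dict(np.load("top0.npz")); im=c["image"]
hsv=cv2.cvtColor(im,cv2.COLOR_BGR2HSV)
print(hsv[194,289],hsv[215,255],hsv[189,270], hsv[240,215])
for v in (165,180,195): print(v,rect(c,white(c,v,(170,165,340,275)),28))
o=((hsv[...,0]<22)&(hsv[...,1]>110)&(hsv[...,2]>90)).astype(np.uint8)*255
o[:, :340]=0;o[:165]=0;o[275:]=0
o=cv2.morphologyEx(o,cv2.MORPH_CLOSE,np.ones((9,9)))
print("rack",rect(c,o,14))
a=cv2.resize(im[165:275,170:400],None,fx=3.4,fy=3.4,interpolation=cv2.INTER_CUBIC)
cv2.imwrite("pics/crop0.png",a)
D=c["depth"]; print(D[194,289],D[215,255],D[220,368])
E
```

```text
[143   6 182] [ 11  27 152] [126   7 182] [128   6 179]
165 [(218, 248, 435.0, 107.7, 163.0, 54.0, np.float32(79.6)), (287, 237, 461.8, -92.0, 163.4, 53.6, np.float32(101.5)), (220, 195, 587.9, 97.8, 161.9, 51.4, np.float32(76.7)), (289, 193, 587.2, -101.7, 163.3, 53.3, np.float32(80.5))]
180 [(288, 193, 592.1, -96.7, 145.6, 37.2, np.float32(78.8))]
195 []
rack [(367, 220, 507.6, -328.1, 213.5, 78.7, np.float32(175.1))]
1179.0801 1178.466 1160.1882
```

View pics/crop0.png

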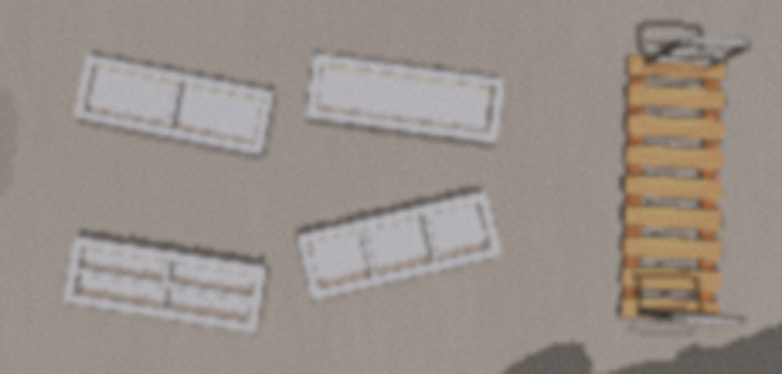

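The crop identifies the trays. Top left (222,195) is tray_2 and top right (289,194) is tray_1. Bottom left (219,247) is tray_4 and bottom right (287,236) is tray_3. The rack runs along the robot's x. I'll write a move planner and first hover over the rack to measure it with the wrist camera.

```bash
cat > plan.py <<'E'
import sys, numpy as np
from scipy.spatial.transform import Rotation as Ro
from plant import r
def state():
    s=r.observe(); w,x,y,z=s["eef_rot"]; M=Ro.from_quat([x,y,z,w]).as_matrix()
    return s,M,np.degrees(np.arctan2(M[1,0],M[0,0]))
def to(x,y,z,psi):
    s,M,p=state(); d=(p-psi+180)%360-180
    a=np.radians(psi); D=np.array([x,y,z])-s["tool_pos"]
    tx=D[0]*np.cos(a)+D[1]*np.sin(a); ty=D[0]*np.sin(a)-D[1]*np.cos(a)
    print("t %.2f pos %s psi %.2f tilt %.2f open %.1f q1 %.2f q7 %.2f"%(s["time"],s["tool_pos"].round(1),p,np.degrees(np.arccos(-M[2,2])),s["opening"],s["q"][0],s["q"][6]))
    print("first yaw %.4f (%.1f deg) then tx %.3f ty %.3f ; tz %.3f"%(d/180,d,tx/200,ty/200,-D[2]/200))
if __name__=="__main__": to(*map(float,sys.argv[1:]))
E
python3 plan.py 460 -328 300 -4; python3 plan.py 587 -102 14 80.5
```

```text
t 0.10 pos [ 255.1 -624.4  241.4] psi 22.22 tilt 0.09 open 85.5 q1 1.07 q7 -0.08
first yaw 0.1457 (26.2 deg) then tx 0.919 ty -1.550 ; tz -0.293
t 0.10 pos [ 255.1 -624.4  241.4] psi 22.22 tilt 0.09 open 85.5 q1 1.07 q7 -0.08
first yaw -0.3238 (-58.3 deg) then tx 2.850 ty 1.206 ; tz 1.137
```

Call:
{"api": "apply_moves", "payload": {
  "moves": [
    {"yaw": 0.036,"tz": -0.07},
    {"yaw": 0.036,"tz": -0.07},
    {"yaw": 0.036,"tz": -0.07},
    {"yaw": 0.038,"tz": -0.08}
  ]
}}

```text
invalid input at $.moves[0]: expected keys tx, ty, tz, yaw, hand
```

Call:
{"api": "apply_moves", "payload": {
  "moves": [
    {"tx": 0.092,"ty": -0.155},
    {"tx": 0.092,"ty": -0.155},
    {"tx": 0.092,"ty": -0.155},
    {"tx": 0.092,"ty": -0.155},
    {"tx": 0.092,"ty": -0.155},
    {"tx": 0.092,"ty": -0.155},
    {"tx": 0.092,"ty": -0.155},
    {"tx": 0.092,"ty": -0.155},
    {"tx": 0.092,"ty": -0.155},
    {"tx": 0.092,"ty": -0.155}
  ]
}}

```text
invalid input at $.moves[0]: expected keys tx, ty, tz, yaw, hand
```

Call:
{"api": "apply_moves", "payload": {
  "moves": [
    {},
    {}
  ]
}}

```text
invalid input at $.moves[0]: expected keys tx, ty, tz, yaw, hand
```

```bash
python3 plan.py 460 -328 300 -4; python3 - <<'E'
from plant import capture
import cv2,numpy as np
c=capture("wrist"); np.savez("w0.npz",**c); cv2.imwrite("pics/w0.png",c["image"])
print((-c["R"].T@c["t"]).round(0),c["R"].round(2).tolist())
E
```

```text
t 0.10 pos [ 255.1 -624.4  241.4] psi 22.22 tilt 0.09 open 85.5 q1 1.07 q7 -0.08
first yaw 0.1457 (26.2 deg) then tx 0.919 ty -1.550 ; tz -0.293
[ 321. -597.  371.] [[0.38, -0.93, -0.0], [-0.89, -0.36, 0.28], [-0.26, -0.1, -0.96]]
```

View pics/w0.png

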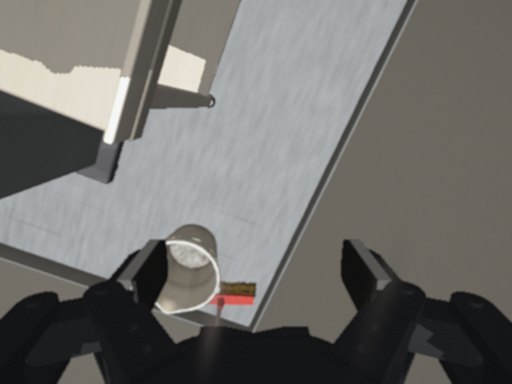

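The moves were refused because every row needs all five keys. The wrist picture shows only the floor beside the cart, with the jaws along the bottom edge. I'll resend with all keys.

Call:
{"api": "apply_moves", "payload": {
  "moves": [
    {"tx": 0,"ty": 0,"tz": -0.07,"yaw": 0.036,"hand": 85},
    {"tx": 0,"ty": 0,"tz": -0.07,"yaw": 0.036,"hand": 85},
    {"tx": 0,"ty": 0,"tz": -0.07,"yaw": 0.036,"hand": 85},
    {"tx": 0,"ty": 0,"tz": -0.08,"yaw": 0.038,"hand": 85}
  ]
}}

```text
time: 0.48
tool_pos: [255.0, -624.4, 300.1]
eef_rot: [-0.001, 0.999, -0.038, -0.0]
contact_force: [-0.3, -0.1, -0.0]
opening: 84.6
finger_force: 0.0
```

Call:
{"api": "apply_moves", "payload": {
  "moves": [
    {"tx": 0.092,"ty": -0.155,"tz": 0,"yaw": 0,"hand": 85},
    {"tx": 0.092,"ty": -0.155,"tz": 0,"yaw": 0,"hand": 85},
    {"tx": 0.092,"ty": -0.155,"tz": 0,"yaw": 0,"hand": 85},
    {"tx": 0.092,"ty": -0.155,"tz": 0,"yaw": 0,"hand": 85},
    {"tx": 0.092,"ty": -0.155,"tz": 0,"yaw": 0,"hand": 85},
    {"tx": 0.092,"ty": -0.155,"tz": 0,"yaw": 0,"hand": 85},
    {"tx": 0.092,"ty": -0.155,"tz": 0,"yaw": 0,"hand": 85},
    {"tx": 0.092,"ty": -0.155,"tz": 0,"yaw": 0,"hand": 85},
    {"tx": 0.092,"ty": -0.155,"tz": 0,"yaw": 0,"hand": 85},
    {"tx": 0.092,"ty": -0.155,"tz": 0,"yaw": 0,"hand": 85}
  ]
}}

```text
time: 1.32
tool_pos: [461.3, -327.0, 300.2]
eef_rot: [-0.0, 0.999, -0.035, -0.0]
contact_force: [0.3, -0.0, -1.5]
opening: 85.1
finger_force: 0.0
```

Call:
{"api": "apply_moves", "payload": {
  "moves": [
    {"tx": 0,"ty": 0,"tz": 0,"yaw": 0,"hand": 85},
    {"tx": 0,"ty": 0,"tz": 0,"yaw": 0,"hand": 85},
    {"tx": 0,"ty": 0,"tz": 0,"yaw": 0,"hand": 85}
  ]
}}

```text
time: 1.57
tool_pos: [460.3, -329.1, 300.1]
eef_rot: [0.0, 0.999, -0.035, -0.0]
contact_force: [-0.1, -1.0, 0.3]
opening: 84.8
finger_force: 0.0
```

```bash
python3 plan.py 460 -328 300 -4; python3 - <<'E'
from plant import capture
import cv2,numpy as np
c=capture("wrist"); np.savez("w1.npz",**c); cv2.imwrite("pics/w1.png",c["image"])
print((-c["R"].T@c["t"]).round(0))
E
```

```text
t 1.57 pos [ 460.3 -329.1  300.1] psi -4.07 tilt 0.04 open 84.8 q1 0.54 q7 -1.14
first yaw -0.0004 (-0.1 deg) then tx -0.002 ty -0.005 ; tz 0.001
[ 531. -334.  430.]
```

View pics/w1.png

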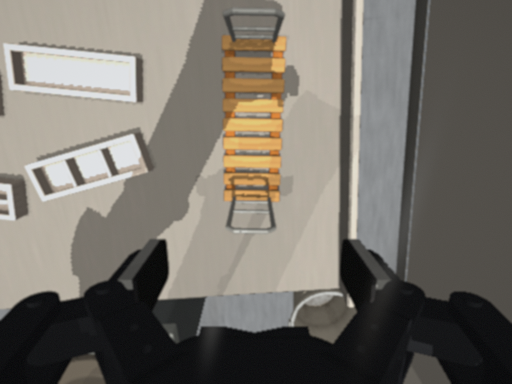

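Wrist view: the rack slats run from (254,42) down to (250,198), with the hoops at (253,25) and (251,205). Tray_1 is at (73,73) and tray_3 at (88,165). Now I'll measure the rack and both trays here.

```bash
python3 - <<'E'
from h import *
c=dict(np.load("w1.npz")); hsv=cv2.cvtColor(c["image"],cv2.COLOR_BGR2HSV)
o=((hsv[...,0]<22)&(hsv[...,1]>90)&(hsv[...,2]>60)).astype(np.uint8)*255
o[:,:200]=0;o[:,300:]=0;o[215:]=0
o=cv2.morphologyEx(o,cv2.MORPH_CLOSE,np.ones((15,15)))
print("rack",rect(c,o,14))
ys,xs=np.nonzero(o)
L=[];R=[]
for y in range(45,195,3):
    x=np.nonzero(o[y])[0]; L.append((x.min()-.0,y)); R.append((x.max()+1,y))
for e in (L,R):
    p=ray(c,e,14); k=np.polyfit(p[:,0],p[:,1],1); print("edge slope deg",np.degrees(np.arctan(k[0])),"y at x=508:",np.polyval(k,508), "resid",np.std(p[:,1]-np.polyval(k,p[:,0])))
print(ray(c,[(254,ys.min()),(250,ys.max()+1)],14).round(1))
for v in (190,205): print(rect(c,white(c,v,(0,30,160,210)),28))
# top view rack
t=dict(np.load("top0.npz"))
E
```

```text
rack [(252, 117, 505.4, -329.6, 222.9, 82.9, np.float32(175.0))]
edge slope deg -4.883069228374582 y at x=508: -288.9659326403393 resid 0.38558457462722506
edge slope deg -4.879787016212023 y at x=508: -371.8957893605678 resid 0.472813413404195
[[ 616.9 -339.9   14. ]
 [ 392.4 -317.9   14. ]]
[(82, 169, 458.8, -92.7, 164.6, 63.1, np.float32(101.3)), (70, 72, 586.9, -102.1, 163.9, 56.0, np.float32(80.5))]
[(81, 169, 462.4, -92.5, 162.8, 54.7, np.float32(101.3)), (70, 72, 586.8, -102.6, 162.6, 53.9, np.float32(80.4))]
```

Call:
{"api": "apply_moves", "payload": {
  "moves": [
    {"tx": 0,"ty": 0,"tz": 0,"yaw": -0.039,"hand": 85},
    {"tx": 0,"ty": 0,"tz": 0,"yaw": -0.039,"hand": 85},
    {"tx": 0,"ty": 0,"tz": 0,"yaw": -0.039,"hand": 85},
    {"tx": 0,"ty": 0,"tz": 0,"yaw": -0.039,"hand": 85},
    {"tx": 0,"ty": 0,"tz": 0,"yaw": -0.039,"hand": 85},
    {"tx": 0,"ty": 0,"tz": 0,"yaw": -0.039,"hand": 85},
    {"tx": 0,"ty": 0,"tz": 0,"yaw": -0.039,"hand": 85},
    {"tx": 0,"ty": 0,"tz": 0,"yaw": -0.039,"hand": 85},
    {"tx": 0,"ty": 0,"tz": 0,"yaw": -0.039,"hand": 85},
    {"tx": 0,"ty": 0,"tz": 0,"yaw": -0.039,"hand": 85}
  ]
}}

```text
time: 2.45
tool_pos: [459.4, -330.5, 300.1]
eef_rot: [-0.0, 0.837, 0.547, -0.0]
contact_force: [-0.1, -0.8, 0.6]
opening: 85.3
finger_force: 0.0
```

Call:
{"api": "apply_moves", "payload": {
  "moves": [
    {"tx": 0,"ty": 0,"tz": 0,"yaw": -0.039,"hand": 85},
    {"tx": 0,"ty": 0,"tz": 0,"yaw": -0.039,"hand": 85},
    {"tx": 0.175,"ty": 0.063,"tz": 0,"yaw": 0,"hand": 85},
    {"tx": 0.175,"ty": 0.063,"tz": 0,"yaw": 0,"hand": 85},
    {"tx": 0.175,"ty": 0.063,"tz": 0,"yaw": 0,"hand": 85},
    {"tx": 0.175,"ty": 0.063,"tz": 0,"yaw": 0,"hand": 85},
    {"tx": 0.175,"ty": 0.063,"tz": 0,"yaw": 0,"hand": 85},
    {"tx": 0.175,"ty": 0.063,"tz": 0,"yaw": 0,"hand": 85},
    {"tx": 0.175,"ty": 0.063,"tz": 0,"yaw": 0,"hand": 85},
    {"tx": 0,"ty": 0,"tz": 0.2,"yaw": 0,"hand": 85}
  ]
}}

```text
time: 3.28
tool_pos: [597.0, -95.1, 267.4]
eef_rot: [0.004, 0.763, 0.647, 0.007]
contact_force: [2.0, 1.0, 1.2]
opening: 85.2
finger_force: 0.0
```

Call:
{"api": "apply_moves", "payload": {
  "moves": [
    {"tx": 0,"ty": 0,"tz": 0.2,"yaw": 0,"hand": 85},
    {"tx": 0,"ty": 0,"tz": 0.2,"yaw": 0,"hand": 85},
    {"tx": 0,"ty": 0,"tz": 0.2,"yaw": 0,"hand": 85},
    {"tx": 0,"ty": 0,"tz": 0.2,"yaw": 0,"hand": 85},
    {"tx": 0,"ty": 0,"tz": 0.1,"yaw": 0,"hand": 85},
    {"tx": 0,"ty": 0,"tz": 0,"yaw": 0,"hand": 85},
    {"tx": 0,"ty": 0,"tz": 0,"yaw": 0,"hand": 85}
  ]
}}

```text
time: 3.87
tool_pos: [588.7, -103.9, 79.6]
eef_rot: [-0.001, 0.766, 0.643, -0.001]
contact_force: [0.5, 0.1, 1.2]
opening: 85.0
finger_force: 0.0
```

```bash
python3 plan.py 587 -102.4 14 80.5
```

```text
t 3.87 pos [ 588.7 -103.9   79.6] psi 80.05 tilt 0.14 open 85.0 q1 0.31 q7 -0.31
first yaw -0.0025 (-0.4 deg) then tx 0.006 ty -0.010 ; tz 0.328
```

Call:
{"api": "apply_moves", "payload": {
  "moves": [
    {"tx": 0.006,"ty": -0.01,"tz": 0.08,"yaw": -0.0025,"hand": 85},
    {"tx": 0,"ty": 0,"tz": 0.08,"yaw": 0,"hand": 85},
    {"tx": 0,"ty": 0,"tz": 0.08,"yaw": 0,"hand": 85},
    {"tx": 0,"ty": 0,"tz": 0.08,"yaw": 0,"hand": 85},
    {"tx": 0,"ty": 0,"tz": 0,"yaw": 0,"hand": 85},
    {"tx": 0,"ty": 0,"tz": 0,"yaw": 0,"hand": 50},
    {"tx": 0,"ty": 0,"tz": 0,"yaw": 0,"hand": 50},
    {"tx": 0,"ty": 0,"tz": 0,"yaw": 0,"hand": 50},
    {"tx": 0,"ty": 0,"tz": 0,"yaw": 0,"hand": 50},
    {"tx": 0,"ty": 0,"tz": 0,"yaw": 0,"hand": 50}
  ]
}}

```text
time: 4.7
tool_pos: [589.4, -101.3, 18.7]
eef_rot: [0.001, 0.763, 0.647, 0.001]
contact_force: [-0.9, -0.4, 6.0]
opening: 54.7
finger_force: 64.4
```

Call:
{"api": "apply_moves", "payload": {
  "moves": [
    {"tx": 0,"ty": 0,"tz": 0,"yaw": 0,"hand": 50},
    {"tx": 0,"ty": 0,"tz": 0,"yaw": 0,"hand": 50}
  ]
}}

```text
time: 4.87
tool_pos: [589.5, -101.3, 18.7]
eef_rot: [0.002, 0.763, 0.647, 0.001]
contact_force: [-0.8, 0.4, 6.2]
opening: 54.5
finger_force: 64.4
```

Call:
{"api": "apply_moves", "payload": {
  "moves": [
    {"tx": 0,"ty": 0,"tz": -0.1,"yaw": 0,"hand": 50},
    {"tx": 0,"ty": 0,"tz": -0.2,"yaw": 0,"hand": 50},
    {"tx": 0,"ty": 0,"tz": -0.2,"yaw": 0,"hand": 50},
    {"tx": 0,"ty": 0,"tz": -0.06,"yaw": 0.039,"hand": 50},
    {"tx": 0,"ty": 0,"tz": -0.06,"yaw": 0.039,"hand": 50},
    {"tx": 0,"ty": 0,"tz": -0.06,"yaw": 0.039,"hand": 50},
    {"tx": 0,"ty": 0,"tz": -0.06,"yaw": 0.039,"hand": 50},
    {"tx": 0,"ty": 0,"tz": -0.06,"yaw": 0.039,"hand": 50},
    {"tx": 0,"ty": 0,"tz": -0.05,"yaw": 0.039,"hand": 50},
    {"tx": 0,"ty": 0,"tz": 0,"yaw": 0.039,"hand": 50}
  ]
}}

```text
time: 5.7
tool_pos: [589.3, -100.9, 190.1]
eef_rot: [0.001, 0.963, 0.268, 0.003]
contact_force: [-0.1, 0.8, -2.0]
opening: 54.7
finger_force: 64.0
```

Call:
{"api": "apply_moves", "payload": {
  "moves": [
    {"tx": 0,"ty": 0,"tz": 0,"yaw": 0.039,"hand": 50},
    {"tx": 0,"ty": 0,"tz": 0,"yaw": 0.039,"hand": 50},
    {"tx": 0,"ty": 0,"tz": 0,"yaw": 0.039,"hand": 50},
    {"tx": 0,"ty": 0,"tz": 0,"yaw": 0.039,"hand": 50},
    {"tx": 0,"ty": 0,"tz": 0,"yaw": 0.039,"hand": 50},
    {"tx": 0,"ty": 0,"tz": 0,"yaw": 0.0065,"hand": 50},
    {"tx": 0,"ty": 0,"tz": 0,"yaw": 0,"hand": 50},
    {"tx": 0,"ty": 0,"tz": 0,"yaw": 0,"hand": 50}
  ]
}}

```text
time: 6.37
tool_pos: [587.8, -100.7, 187.0]
eef_rot: [-0.0, 0.999, -0.04, 0.0]
contact_force: [-0.5, 0.3, -0.9]
opening: 54.7
finger_force: 64.0
```

```bash
python3 plan.py 520 -331.5 175 -4.9; python3 - <<'E'
from plant import capture
from h import *
c=capture("wrist"); cv2.imwrite("pics/w2.png",c["image"])
c=capture("top"); cv2.imwrite("pics/t2.png",c["image"]); np.savez("t2.npz",**c)
print(rect(c,white(c,165,(170,140,340,275)),28))
E
```

```text
t 6.37 pos [ 587.8 -100.7  187. ] psi -4.58 tilt 0.05 open 54.7 q1 0.08 q7 -1.60
first yaw 0.0018 (0.3 deg) then tx -0.239 ty 1.179 ; tz 0.060
[(217, 249, 423.4, 111.8, 170.2, 79.1, np.float32(79.4)), (220, 195, 587.9, 98.7, 166.6, 54.3, np.float32(77.1))]
```

Call:
{"api": "apply_moves", "payload": {
  "moves": [
    {"tx": -0.033,"ty": 0.168,"tz": 0,"yaw": 0.0018,"hand": 50},
    {"tx": -0.033,"ty": 0.168,"tz": 0,"yaw": 0,"hand": 50},
    {"tx": -0.033,"ty": 0.168,"tz": 0,"yaw": 0,"hand": 50},
    {"tx": -0.033,"ty": 0.168,"tz": 0,"yaw": 0,"hand": 50},
    {"tx": -0.033,"ty": 0.168,"tz": 0,"yaw": 0,"hand": 50},
    {"tx": -0.033,"ty": 0.168,"tz": 0,"yaw": 0,"hand": 50},
    {"tx": -0.033,"ty": 0.168,"tz": 0,"yaw": 0,"hand": 50},
    {"tx": 0,"ty": 0,"tz": 0,"yaw": 0,"hand": 50},
    {"tx": 0,"ty": 0,"tz": 0,"yaw": 0,"hand": 50},
    {"tx": 0,"ty": 0,"tz": 0,"yaw": 0,"hand": 50}
  ]
}}

```text
time: 7.3
tool_pos: [521.1, -330.5, 186.2]
eef_rot: [-0.0, 0.999, -0.044, 0.0]
contact_force: [-0.5, 0.8, -1.6]
opening: 54.7
finger_force: 64.0
```

```bash
python3 plan.py 521.5 -331.5 34 -4.9; python3 - <<'E'
from plant import capture
from h import *
c=capture("wrist"); cv2.imwrite("pics/w3.png",c["image"])
E
```

```text
t 7.30 pos [ 521.1 -330.5  186.2] psi -5.06 tilt 0.05 open 54.7 q1 0.43 q7 -1.17
first yaw -0.0009 (-0.2 deg) then tx 0.003 ty 0.005 ; tz 0.761
```

View pics/w3.png

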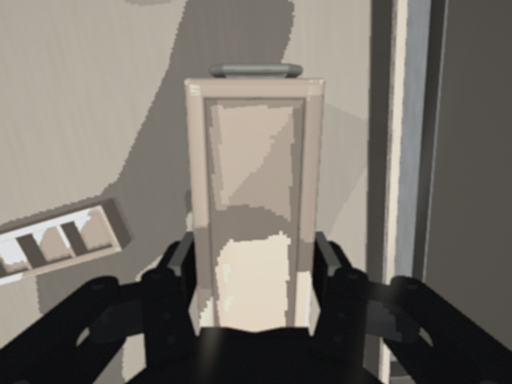

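Tray_1 is held level between the pads, and the far hoop shows just beyond its end at (255,70). I'll lower it now.

Call:
{"api": "apply_moves", "payload": {
  "moves": [
    {"tx": 0.003,"ty": 0.005,"tz": 0.12,"yaw": -0.0009,"hand": 50},
    {"tx": 0,"ty": 0,"tz": 0.14,"yaw": 0,"hand": 50},
    {"tx": 0,"ty": 0,"tz": 0.14,"yaw": 0,"hand": 50},
    {"tx": 0,"ty": 0,"tz": 0.14,"yaw": 0,"hand": 50},
    {"tx": 0,"ty": 0,"tz": 0.1,"yaw": 0,"hand": 50},
    {"tx": 0,"ty": 0,"tz": 0.06,"yaw": 0,"hand": 50},
    {"tx": 0,"ty": 0,"tz": 0.02,"yaw": 0,"hand": 50},
    {"tx": 0,"ty": 0,"tz": 0,"yaw": 0,"hand": 50},
    {"tx": 0,"ty": 0,"tz": 0,"yaw": 0,"hand": 50}
  ]
}}

```text
time: 8.1
tool_pos: [522.5, -332.0, 43.4]
eef_rot: [0.0, 0.999, -0.043, 0.001]
contact_force: [0.3, 0.6, -0.7]
opening: 54.5
finger_force: 64.0
```

```bash
python3 plan.py 521.5 -331.5 33 -4.9
```

```text
t 8.10 pos [ 522.5 -332.    43.4] psi -4.89 tilt 0.09 open 54.5 q1 0.44 q7 -1.17
first yaw 0.0000 (0.0 deg) then tx -0.005 ty -0.002 ; tz 0.052
```

Call:
{"api": "apply_moves", "payload": {
  "moves": [
    {"tx": -0.005,"ty": 0,"tz": 0.015,"yaw": 0,"hand": 50},
    {"tx": 0,"ty": 0,"tz": 0.015,"yaw": 0,"hand": 50},
    {"tx": 0,"ty": 0,"tz": 0.012,"yaw": 0,"hand": 50},
    {"tx": 0,"ty": 0,"tz": 0.005,"yaw": 0,"hand": 50},
    {"tx": 0,"ty": 0,"tz": 0,"yaw": 0,"hand": 50},
    {"tx": 0,"ty": 0,"tz": 0,"yaw": 0,"hand": 50}
  ]
}}

```text
time: 8.6
tool_pos: [520.5, -332.0, 33.0]
eef_rot: [0.0, 0.999, -0.043, 0.0]
contact_force: [0.0, 0.5, -1.6]
opening: 54.3
finger_force: 64.0
```

Call:
{"api": "apply_moves", "payload": {
  "moves": [
    {"tx": 0.004,"ty": 0,"tz": 0.006,"yaw": 0,"hand": 50},
    {"tx": 0,"ty": 0,"tz": 0.006,"yaw": 0,"hand": 50},
    {"tx": 0,"ty": 0,"tz": 0,"yaw": 0,"hand": 50},
    {"tx": 0,"ty": 0,"tz": 0,"yaw": 0,"hand": 50}
  ]
}}

```text
time: 8.93
tool_pos: [520.7, -332.1, 32.7]
eef_rot: [-0.0, 0.999, -0.043, -0.0]
contact_force: [-8.8, 3.7, 19.6]
opening: 54.9
finger_force: 66.5
```

Call:
{"api": "apply_moves", "payload": {
  "moves": [
    {"tx": 0,"ty": 0,"tz": -0.008,"yaw": 0,"hand": 50},
    {"tx": 0,"ty": 0,"tz": 0,"yaw": 0,"hand": 60},
    {"tx": 0,"ty": 0,"tz": 0,"yaw": 0,"hand": 70},
    {"tx": 0,"ty": 0,"tz": 0,"yaw": 0,"hand": 80},
    {"tx": 0,"ty": 0,"tz": 0,"yaw": 0,"hand": 80},
    {"tx": 0,"ty": 0,"tz": 0,"yaw": 0,"hand": 80},
    {"tx": 0,"ty": 0,"tz": -0.1,"yaw": 0,"hand": 80},
    {"tx": 0,"ty": 0,"tz": -0.2,"yaw": 0,"hand": 80},
    {"tx": 0,"ty": 0,"tz": -0.2,"yaw": 0,"hand": 85},
    {"tx": 0,"ty": 0,"tz": -0.2,"yaw": 0,"hand": 85}
  ]
}}

```text
time: 9.77
tool_pos: [520.7, -331.8, 173.2]
eef_rot: [-0.0, 0.999, -0.043, -0.001]
contact_force: [1.9, -0.5, 0.8]
opening: 84.9
finger_force: 0.0
```

```bash
cat > chk.py <<'E'
# stack check: white tray on the rack, rim plane z; prints rack-frame x,y,angle
import sys; from plant import capture
from h import *
z=float(sys.argv[1]); n=sys.argv[2]; roi=tuple(map(int,sys.argv[3:7])); v=int(sys.argv[7])
c=capture(n); cv2.imwrite(f"pics/{n}_{int(z)}.png",c["image"]); np.savez(f"{n}_{int(z)}.npz",**c)
a=np.radians(-4.9)
for t in rect(c,white(c,v,roi),z):
    d=np.array(t[2:4])-[505,-330.2]
    print(t,"rack x %.1f y %.1f"%(d[0]*np.cos(a)+d[1]*np.sin(a),-d[0]*np.sin(a)+d[1]*np.cos(a)),"ang %.1f"%((t[6]+4.9+90)%180-90))
E
python3 plan.py 587.9 98.5 180 77; python3 chk.py 42 top 340 170 400 270 140;  python3 chk.py 28 top 170 140 335 275 165
```

```text
t 9.77 pos [ 520.7 -331.8  173.2] psi -4.94 tilt 0.08 open 84.9 q1 0.43 q7 -1.17
first yaw -0.4552 (-81.9 deg) then tx 2.172 ty -0.157 ; tz -0.034
(382, 240, 442.1, -352.7, 158.3, 107.5, np.float32(176.6)) rack x -60.7 y -27.8 ang 1.5
(346, 248, 445.5, -265.0, 158.0, 50.5, np.float32(176.9)) rack x -64.9 y 59.9 ang 1.8
(218, 248, 434.4, 108.5, 166.1, 56.9, np.float32(80.0)) rack x -107.8 y 431.1 ang 84.9
(282, 237, 461.3, -86.1, 168.8, 54.5, np.float32(102.3)) rack x -64.4 y 239.5 ang -72.8
(220, 195, 587.7, 98.3, 166.0, 53.9, np.float32(76.9)) rack x 45.8 y 434.0 ang 81.8
```

Call:
{"api": "apply_moves", "payload": {
  "moves": [
    {"tx": 0,"ty": 0,"tz": -0.1,"yaw": -0.039,"hand": 85},
    {"tx": 0,"ty": 0,"tz": 0,"yaw": -0.039,"hand": 85},
    {"tx": 0,"ty": 0,"tz": 0,"yaw": -0.039,"hand": 85},
    {"tx": 0,"ty": 0,"tz": 0,"yaw": -0.039,"hand": 85},
    {"tx": 0,"ty": 0,"tz": 0,"yaw": -0.039,"hand": 85},
    {"tx": 0,"ty": 0,"tz": 0,"yaw": -0.039,"hand": 85},
    {"tx": 0,"ty": 0,"tz": 0,"yaw": -0.039,"hand": 85},
    {"tx": 0,"ty": 0,"tz": 0,"yaw": -0.039,"hand": 85},
    {"tx": 0,"ty": 0,"tz": 0,"yaw": -0.039,"hand": 85},
    {"tx": 0,"ty": 0,"tz": 0,"yaw": -0.039,"hand": 85}
  ]
}}

```text
time: 10.7
tool_pos: [521.0, -332.0, 191.4]
eef_rot: [-0.0, 0.841, 0.542, -0.0]
contact_force: [-0.4, -0.2, 0.0]
opening: 85.1
finger_force: 0.0
```

Call:
{"api": "apply_moves", "payload": {
  "moves": [
    {"tx": 0,"ty": 0,"tz": 0,"yaw": -0.039,"hand": 85},
    {"tx": 0,"ty": 0,"tz": 0,"yaw": -0.026,"hand": 85},
    {"tx": 0.181,"ty": -0.013,"tz": 0,"yaw": 0,"hand": 85},
    {"tx": 0.181,"ty": -0.013,"tz": 0,"yaw": 0,"hand": 85},
    {"tx": 0.181,"ty": -0.013,"tz": 0,"yaw": 0,"hand": 85},
    {"tx": 0.181,"ty": -0.013,"tz": 0,"yaw": 0,"hand": 85},
    {"tx": 0.181,"ty": -0.013,"tz": 0,"yaw": 0,"hand": 85},
    {"tx": 0.181,"ty": -0.013,"tz": 0,"yaw": 0,"hand": 85},
    {"tx": 0.181,"ty": -0.013,"tz": 0,"yaw": 0,"hand": 85},
    {"tx": 0.181,"ty": -0.013,"tz": 0,"yaw": 0,"hand": 85}
  ]
}}

```text
time: 11.53
tool_pos: [566.2, -43.6, 191.7]
eef_rot: [-0.0, 0.783, 0.622, -0.0]
contact_force: [1.3, 0.3, 0.5]
opening: 85.0
finger_force: 0.0
```

Call:
{"api": "apply_moves", "payload": {
  "moves": [
    {"tx": 0.181,"ty": -0.013,"tz": 0,"yaw": 0,"hand": 85},
    {"tx": 0.181,"ty": -0.013,"tz": 0,"yaw": 0,"hand": 85},
    {"tx": 0.181,"ty": -0.013,"tz": 0,"yaw": 0,"hand": 85},
    {"tx": 0.181,"ty": -0.013,"tz": 0,"yaw": 0,"hand": 85},
    {"tx": 0,"ty": 0,"tz": 0.18,"yaw": 0,"hand": 85},
    {"tx": 0,"ty": 0,"tz": 0.18,"yaw": 0,"hand": 85},
    {"tx": 0,"ty": 0,"tz": 0.18,"yaw": 0,"hand": 85},
    {"tx": 0,"ty": 0,"tz": 0,"yaw": 0,"hand": 85},
    {"tx": 0,"ty": 0,"tz": 0,"yaw": 0,"hand": 85}
  ]
}}

```text
time: 12.28
tool_pos: [587.3, 97.8, 82.5]
eef_rot: [-0.001, 0.783, 0.622, -0.002]
contact_force: [-1.0, 0.2, 0.5]
opening: 85.0
finger_force: 0.0
```

```bash
python3 plan.py 587.9 98.4 15.6 77;  python3 chk.py 42 top 335 165 400 275 140; python3 - <<'E'
import cv2
im=cv2.imread("pics/top_42.png"); 
cv2.imwrite("pics/c1.png",cv2.resize(im[140:290,170:420],None,fx=3,fy=3))
E
```

```text
t 12.28 pos [587.3  97.8  82.5] psi 76.96 tilt 0.28 open 85.0 q1 0.00 q7 -0.73
first yaw -0.0002 (-0.0 deg) then tx 0.004 ty 0.002 ; tz 0.334
(367, 220, 506.6, -321.2, 314.1, 184.5, np.float32(177.0)) rack x 0.8 y 9.1 ang 1.9
```

View pics/c1.png

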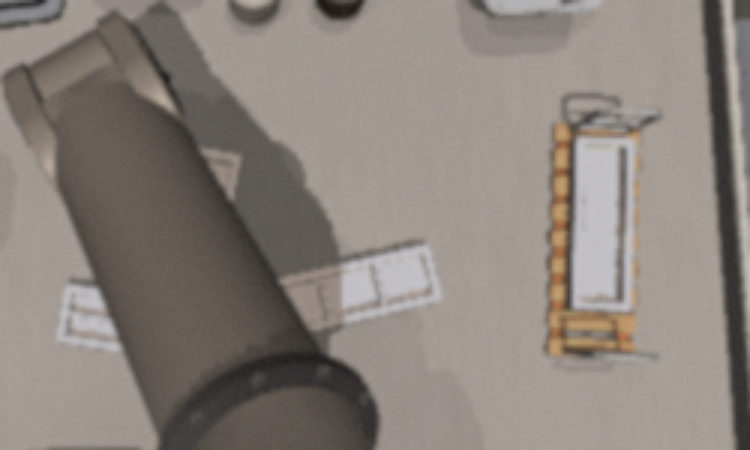

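The crop shows tray_1 lying square on the rack at crop (600,222), against the far hoop. I'll measure it with a higher threshold while gripping tray_2.

```bash
cat > m.py <<'E'
import sys
from h import *
f,z=sys.argv[1],float(sys.argv[2]); roi=tuple(map(int,sys.argv[3:7])); c=dict(np.load(f)); a=np.radians(-4.9)
for v in map(int,sys.argv[7:]):
  m=white(c,v,roi)
  for t in rect(c,m,z):
    d=np.array(t[2:4])-[505,-330.2]
    print(v,t,"rack x %.1f y %.1f"%(d[0]*np.cos(a)+d[1]*np.sin(a),-d[0]*np.sin(a)+d[1]*np.cos(a)),"ang %.1f"%((t[6]+4.9+90)%180-90))
E
python3 m.py top_42.npz 42 354 183 383 245 160 170 175
```

```text
160 (371, 214, 518.4, -333.4, 165.1, 59.4, np.float32(176.2)) rack x 13.6 y -2.0 ang 1.1
170 (371, 214, 519.6, -332.0, 162.8, 56.6, np.float32(176.2)) rack x 14.7 y -0.5 ang 1.1
175 (371, 214, 520.2, -332.5, 162.5, 56.0, np.float32(175.0)) rack x 15.3 y -1.0 ang -0.1
```

Call:
{"api": "apply_moves", "payload": {
  "moves": [
    {"tx": 0.004,"ty": 0.002,"tz": 0.08,"yaw": 0,"hand": 85},
    {"tx": 0,"ty": 0,"tz": 0.08,"yaw": 0,"hand": 85},
    {"tx": 0,"ty": 0,"tz": 0.08,"yaw": 0,"hand": 85},
    {"tx": 0,"ty": 0,"tz": 0.08,"yaw": 0,"hand": 85},
    {"tx": 0,"ty": 0,"tz": 0,"yaw": 0,"hand": 85},
    {"tx": 0,"ty": 0,"tz": 0,"yaw": 0,"hand": 50},
    {"tx": 0,"ty": 0,"tz": 0,"yaw": 0,"hand": 50},
    {"tx": 0,"ty": 0,"tz": 0,"yaw": 0,"hand": 50},
    {"tx": 0,"ty": 0,"tz": 0,"yaw": 0,"hand": 50},
    {"tx": 0,"ty": 0,"tz": 0,"yaw": 0,"hand": 50}
  ]
}}

```text
time: 13.17
tool_pos: [591.2, 99.3, 22.7]
eef_rot: [0.001, 0.783, 0.622, 0.002]
contact_force: [-0.8, 0.4, 6.9]
opening: 54.4
finger_force: 64.1
```

Call:
{"api": "apply_moves", "payload": {
  "moves": [
    {"tx": 0,"ty": 0,"tz": 0,"yaw": 0,"hand": 50},
    {"tx": 0,"ty": 0,"tz": 0,"yaw": 0,"hand": 50}
  ]
}}

```text
time: 13.33
tool_pos: [591.2, 99.3, 22.7]
eef_rot: [0.001, 0.783, 0.622, 0.002]
contact_force: [-0.9, -0.2, 7.4]
opening: 54.1
finger_force: 64.1
```

Call:
{"api": "apply_moves", "payload": {
  "moves": [
    {"tx": 0,"ty": 0,"tz": -0.1,"yaw": 0,"hand": 50},
    {"tx": 0,"ty": 0,"tz": -0.2,"yaw": 0,"hand": 50},
    {"tx": 0,"ty": 0,"tz": -0.2,"yaw": 0,"hand": 50},
    {"tx": 0,"ty": 0,"tz": -0.06,"yaw": 0.039,"hand": 50},
    {"tx": 0,"ty": 0,"tz": -0.06,"yaw": 0.039,"hand": 50},
    {"tx": 0,"ty": 0,"tz": -0.06,"yaw": 0.039,"hand": 50},
    {"tx": 0,"ty": 0,"tz": -0.06,"yaw": 0.039,"hand": 50},
    {"tx": 0,"ty": 0,"tz": -0.06,"yaw": 0.039,"hand": 50},
    {"tx": 0,"ty": 0,"tz": -0.06,"yaw": 0.039,"hand": 50},
    {"tx": 0,"ty": 0,"tz": 0,"yaw": 0.039,"hand": 50}
  ]
}}

```text
time: 14.17
tool_pos: [591.0, 99.5, 196.2]
eef_rot: [-0.0, 0.971, 0.237, 0.003]
contact_force: [0.3, -0.1, -1.8]
opening: 54.4
finger_force: 64.2
```

Call:
{"api": "apply_moves", "payload": {
  "moves": [
    {"tx": 0,"ty": 0,"tz": 0,"yaw": 0.039,"hand": 50},
    {"tx": 0,"ty": 0,"tz": 0,"yaw": 0.039,"hand": 50},
    {"tx": 0,"ty": 0,"tz": 0,"yaw": 0.039,"hand": 50},
    {"tx": 0,"ty": 0,"tz": 0,"yaw": 0.039,"hand": 50},
    {"tx": 0,"ty": 0,"tz": 0,"yaw": 0.026,"hand": 50},
    {"tx": 0,"ty": 0,"tz": 0,"yaw": 0,"hand": 50},
    {"tx": 0,"ty": 0,"tz": 0,"yaw": 0,"hand": 50}
  ]
}}

```text
time: 14.75
tool_pos: [589.5, 99.2, 193.1]
eef_rot: [-0.0, 0.999, -0.042, 0.001]
contact_force: [0.5, 0.1, -2.2]
opening: 54.4
finger_force: 64.2
```

```bash
python3 plan.py 491.6 -329.1 195 -4.9
```

```text
t 14.75 pos [589.5  99.2 193.1] psi -4.77 tilt 0.07 open 54.4 q1 -0.21 q7 -1.96
first yaw 0.0007 (0.1 deg) then tx -0.305 ty 2.175 ; tz -0.010
```

Call:
{"api": "apply_moves", "payload": {
  "moves": [
    {"tx": -0.025,"ty": 0.181,"tz": 0,"yaw": 0.0007,"hand": 50},
    {"tx": -0.025,"ty": 0.181,"tz": 0,"yaw": 0,"hand": 50},
    {"tx": -0.025,"ty": 0.181,"tz": 0,"yaw": 0,"hand": 50},
    {"tx": -0.025,"ty": 0.181,"tz": 0,"yaw": 0,"hand": 50},
    {"tx": -0.025,"ty": 0.181,"tz": 0,"yaw": 0,"hand": 50},
    {"tx": -0.025,"ty": 0.181,"tz": 0,"yaw": 0,"hand": 50},
    {"tx": -0.025,"ty": 0.181,"tz": 0,"yaw": 0,"hand": 50},
    {"tx": -0.025,"ty": 0.181,"tz": 0,"yaw": 0,"hand": 50},
    {"tx": -0.025,"ty": 0.181,"tz": 0,"yaw": 0,"hand": 50},
    {"tx": -0.025,"ty": 0.181,"tz": 0,"yaw": 0,"hand": 50}
  ]
}}

```text
time: 15.58
tool_pos: [507.2, -258.9, 192.8]
eef_rot: [-0.0, 0.999, -0.043, 0.001]
contact_force: [0.5, 0.0, -1.9]
opening: 54.3
finger_force: 64.2
```

Call:
{"api": "apply_moves", "payload": {
  "moves": [
    {"tx": -0.025,"ty": 0.181,"tz": 0,"yaw": 0,"hand": 50},
    {"tx": -0.025,"ty": 0.181,"tz": 0,"yaw": 0,"hand": 50},
    {"tx": 0,"ty": 0,"tz": 0,"yaw": 0,"hand": 50},
    {"tx": 0,"ty": 0,"tz": 0,"yaw": 0,"hand": 50},
    {"tx": 0,"ty": 0,"tz": 0,"yaw": 0,"hand": 50}
  ]
}}

```text
time: 16.0
tool_pos: [491.5, -328.2, 192.3]
eef_rot: [-0.0, 0.999, -0.044, 0.0]
contact_force: [-0.2, 1.0, -1.5]
opening: 54.4
finger_force: 64.3
```

```bash
python3 plan.py 491.6 -329.1 65 -4.9;python3 - <<'E'
from plant import capture
from h import *
c=capture("wrist"); cv2.imwrite("pics/w4.png",c["image"]); np.savez("w4.npz",**c)
print(rect(c,white(c,205,(0,60,165,300)),28))
E
```

```text
t 16.00 pos [ 491.5 -328.2  192.3] psi -4.99 tilt 0.05 open 54.4 q1 0.43 q7 -1.14
first yaw -0.0005 (-0.1 deg) then tx 0.001 ty 0.005 ; tz 0.637
[(47, 206, 472.2, -107.8, 130.5, 42.0, np.float32(101.7))]
```

View pics/w4.png

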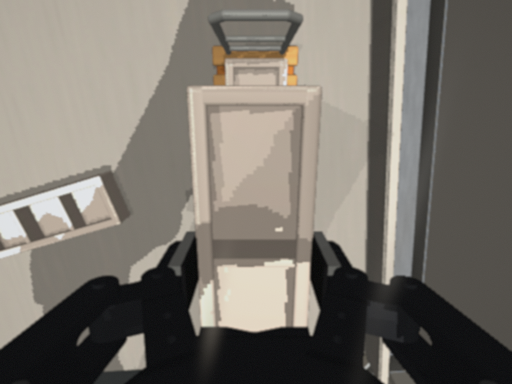

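Tray_2 is held square over tray_1, whose far end shows at (255,70) beneath it. I'll lower it now.

Call:
{"api": "apply_moves", "payload": {
  "moves": [
    {"tx": 0.001,"ty": 0.005,"tz": 0.12,"yaw": -0.0005,"hand": 50},
    {"tx": 0,"ty": 0,"tz": 0.14,"yaw": 0,"hand": 50},
    {"tx": 0,"ty": 0,"tz": 0.14,"yaw": 0,"hand": 50},
    {"tx": 0,"ty": 0,"tz": 0.1,"yaw": 0,"hand": 50},
    {"tx": 0,"ty": 0,"tz": 0.06,"yaw": 0,"hand": 50},
    {"tx": 0,"ty": 0,"tz": 0.03,"yaw": 0,"hand": 50},
    {"tx": 0,"ty": 0,"tz": 0.01,"yaw": 0,"hand": 50},
    {"tx": 0,"ty": 0,"tz": 0,"yaw": 0,"hand": 50},
    {"tx": 0,"ty": 0,"tz": 0,"yaw": 0,"hand": 50}
  ]
}}

```text
time: 16.8
tool_pos: [492.5, -329.8, 73.3]
eef_rot: [0.0, 0.999, -0.043, 0.001]
contact_force: [-0.3, 0.2, -1.8]
opening: 54.4
finger_force: 64.3
```

```bash
python3 plan.py 491.6 -329.1 65 -4.9
```

```text
t 16.80 pos [ 492.5 -329.8   73.3] psi -4.95 tilt 0.12 open 54.4 q1 0.44 q7 -1.13
first yaw -0.0003 (-0.1 deg) then tx -0.005 ty -0.003 ; tz 0.042
```

Call:
{"api": "apply_moves", "payload": {
  "moves": [
    {"tx": -0.004,"ty": -0.002,"tz": 0.014,"yaw": 0,"hand": 50},
    {"tx": 0,"ty": 0,"tz": 0.014,"yaw": 0,"hand": 50},
    {"tx": 0,"ty": 0,"tz": 0.01,"yaw": 0,"hand": 50},
    {"tx": 0,"ty": 0,"tz": 0.004,"yaw": 0,"hand": 50},
    {"tx": 0,"ty": 0,"tz": 0,"yaw": 0,"hand": 50},
    {"tx": 0,"ty": 0,"tz": 0,"yaw": 0,"hand": 50}
  ]
}}

```text
time: 17.3
tool_pos: [490.9, -329.3, 64.7]
eef_rot: [0.0, 0.999, -0.043, 0.0]
contact_force: [-3.3, 1.0, 7.9]
opening: 54.6
finger_force: 65.2
```

Contact came at 64.7 mm as predicted. Now I'll release and rise.

Call:
{"api": "apply_moves", "payload": {
  "moves": [
    {"tx": 0,"ty": 0,"tz": -0.002,"yaw": 0,"hand": 50},
    {"tx": 0,"ty": 0,"tz": 0,"yaw": 0,"hand": 60},
    {"tx": 0,"ty": 0,"tz": 0,"yaw": 0,"hand": 70},
    {"tx": 0,"ty": 0,"tz": 0,"yaw": 0,"hand": 80},
    {"tx": 0,"ty": 0,"tz": 0,"yaw": 0,"hand": 80},
    {"tx": 0,"ty": 0,"tz": 0,"yaw": 0,"hand": 80},
    {"tx": 0,"ty": 0,"tz": -0.1,"yaw": 0,"hand": 80},
    {"tx": 0,"ty": 0,"tz": -0.2,"yaw": 0,"hand": 80},
    {"tx": 0,"ty": 0,"tz": -0.2,"yaw": 0,"hand": 85},
    {"tx": 0,"ty": 0,"tz": -0.18,"yaw": 0,"hand": 85}
  ]
}}

```text
time: 18.13
tool_pos: [490.6, -329.1, 202.0]
eef_rot: [0.0, 0.999, -0.044, -0.0]
contact_force: [1.5, -0.1, 0.5]
opening: 85.5
finger_force: 0.0
```

```bash
python3 plan.py 462 -92.3 185 101.3
```

```text
t 18.13 pos [ 490.6 -329.1  202. ] psi -4.99 tilt 0.00 open 85.5 q1 0.43 q7 -1.14
first yaw -0.5905 (-106.3 deg) then tx 1.189 ty 0.092 ; tz 0.085
```

Call:
{"api": "apply_moves", "payload": {
  "moves": [
    {"tx": 0,"ty": 0,"tz": 0,"yaw": -0.039,"hand": 85},
    {"tx": 0,"ty": 0,"tz": 0,"yaw": -0.039,"hand": 85},
    {"tx": 0,"ty": 0,"tz": 0,"yaw": -0.039,"hand": 85},
    {"tx": 0,"ty": 0,"tz": 0,"yaw": -0.039,"hand": 85},
    {"tx": 0,"ty": 0,"tz": 0,"yaw": -0.039,"hand": 85},
    {"tx": 0,"ty": 0,"tz": 0,"yaw": -0.039,"hand": 85},
    {"tx": 0,"ty": 0,"tz": 0,"yaw": -0.039,"hand": 85},
    {"tx": 0,"ty": 0,"tz": 0,"yaw": -0.039,"hand": 85},
    {"tx": 0,"ty": 0,"tz": 0,"yaw": -0.039,"hand": 85},
    {"tx": 0,"ty": 0,"tz": 0,"yaw": -0.039,"hand": 85}
  ]
}}

```text
time: 18.97
tool_pos: [490.6, -329.1, 200.0]
eef_rot: [-0.0, 0.841, 0.541, -0.0]
contact_force: [0.5, -0.3, 0.4]
opening: 85.2
finger_force: 0.0
```

Call:
{"api": "apply_moves", "payload": {
  "moves": [
    {"tx": 0,"ty": 0,"tz": 0,"yaw": -0.039,"hand": 85},
    {"tx": 0,"ty": 0,"tz": 0,"yaw": -0.039,"hand": 85},
    {"tx": 0,"ty": 0,"tz": 0,"yaw": -0.039,"hand": 85},
    {"tx": 0,"ty": 0,"tz": 0,"yaw": -0.039,"hand": 85},
    {"tx": 0,"ty": 0,"tz": 0,"yaw": -0.039,"hand": 85},
    {"tx": 0,"ty": 0,"tz": 0,"yaw": -0.0055,"hand": 85},
    {"tx": 0.17,"ty": 0.013,"tz": 0,"yaw": 0,"hand": 85},
    {"tx": 0.17,"ty": 0.013,"tz": 0,"yaw": 0,"hand": 85},
    {"tx": 0.17,"ty": 0.013,"tz": 0,"yaw": 0,"hand": 85},
    {"tx": 0.17,"ty": 0.013,"tz": 0,"yaw": 0,"hand": 85}
  ]
}}

```text
time: 19.8
tool_pos: [473.8, -192.5, 200.1]
eef_rot: [0.0, 0.636, 0.772, 0.0]
contact_force: [0.5, 1.0, -0.8]
opening: 84.8
finger_force: 0.0
```

Call:
{"api": "apply_moves", "payload": {
  "moves": [
    {"tx": 0.17,"ty": 0.013,"tz": 0,"yaw": 0,"hand": 85},
    {"tx": 0.17,"ty": 0.013,"tz": 0,"yaw": 0,"hand": 85},
    {"tx": 0.17,"ty": 0.013,"tz": 0,"yaw": 0,"hand": 85},
    {"tx": 0,"ty": 0,"tz": 0.18,"yaw": 0,"hand": 85},
    {"tx": 0,"ty": 0,"tz": 0.18,"yaw": 0,"hand": 85},
    {"tx": 0,"ty": 0,"tz": 0.18,"yaw": 0,"hand": 85},
    {"tx": 0,"ty": 0,"tz": 0.05,"yaw": 0,"hand": 85},
    {"tx": 0,"ty": 0,"tz": 0,"yaw": 0,"hand": 85},
    {"tx": 0,"ty": 0,"tz": 0,"yaw": 0,"hand": 85}
  ]
}}

```text
time: 20.55
tool_pos: [462.3, -92.2, 82.7]
eef_rot: [-0.0, 0.635, 0.773, -0.0]
contact_force: [0.1, -0.2, 0.2]
opening: 84.8
finger_force: 0.0
```

```bash
python3 plan.py 462 -92.3 17 101.3; python3 chk.py 70 top 340 165 400 275 170; python3 - <<'E'
import cv2
im=cv2.imread("pics/top_70.png"); 
cv2.imwrite("pics/c2.png",cv2.resize(im[140:290,270:420],None,fx=4,fy=4))
E
```

```text
t 20.55 pos [462.3 -92.2  82.7] psi 101.23 tilt 0.01 open 84.8 q1 0.39 q7 0.02
first yaw -0.0004 (-0.1 deg) then tx -0.000 ty -0.002 ; tz 0.328
(373, 221, 500.9, -328.6, 191.2, 58.2, np.float32(177.5)) rack x -4.2 y 1.2 ang 2.4
```

View pics/c2.png

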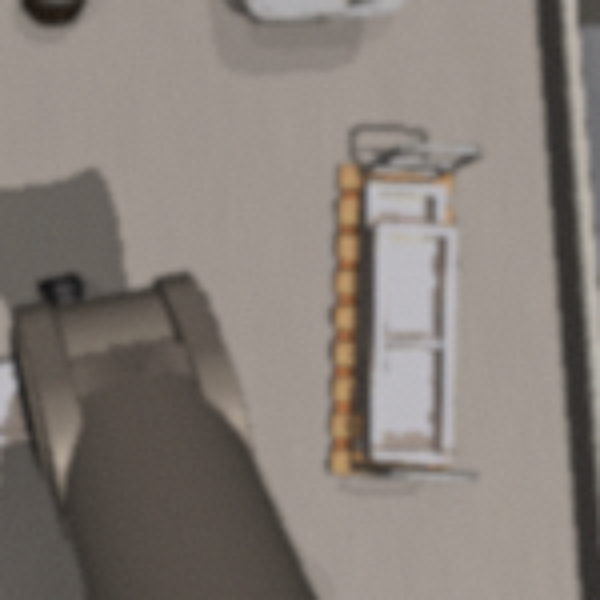

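The crop shows tray_2 on top of tray_1, shifted to the near hoop. Its corners are at about (373,222), (458,228), (450,463) and (370,455). I'll measure its ends while gripping tray_3.

```bash
python3 m.py top_70.npz 70 355 195 390 262 165 170 175;  python3 - <<'E'
from h import *
c=dict(np.load("top_70.npz")); p=ray(c,np.array([(373,222),(458,228),(450,463),(370,455)])/4+[270,140],70); print(p.mean(0))
E
```

```text
165 (374, 225, 488.4, -329.2, 166.3, 57.8, np.float32(176.2)) rack x -16.6 y -0.4 ang 1.1
170 (373, 225, 488.6, -327.9, 166.2, 55.0, np.float32(176.2)) rack x -16.5 y 0.9 ang 1.1
175 (371, 222, 487.0, -328.9, 162.4, 53.9, np.float32(174.9)) rack x -18.0 y -0.2 ang -0.2
[ 486.63210565 -328.19263142   70.        ]
```

Call:
{"api": "apply_moves", "payload": {
  "moves": [
    {"tx": 0,"ty": -0.002,"tz": 0.08,"yaw": 0,"hand": 85},
    {"tx": 0,"ty": 0,"tz": 0.08,"yaw": 0,"hand": 85},
    {"tx": 0,"ty": 0,"tz": 0.08,"yaw": 0,"hand": 85},
    {"tx": 0,"ty": 0,"tz": 0.08,"yaw": 0,"hand": 85},
    {"tx": 0,"ty": 0,"tz": 0,"yaw": 0,"hand": 85},
    {"tx": 0,"ty": 0,"tz": 0,"yaw": 0,"hand": 50},
    {"tx": 0,"ty": 0,"tz": 0,"yaw": 0,"hand": 50},
    {"tx": 0,"ty": 0,"tz": 0,"yaw": 0,"hand": 50},
    {"tx": 0,"ty": 0,"tz": 0,"yaw": 0,"hand": 50},
    {"tx": 0,"ty": 0,"tz": 0,"yaw": 0,"hand": 50}
  ]
}}

```text
time: 21.43
tool_pos: [463.0, -92.5, 20.0]
eef_rot: [0.002, 0.634, 0.773, 0.001]
contact_force: [-1.6, 0.3, 7.6]
opening: 54.3
finger_force: 62.9
```

Call:
{"api": "apply_moves", "payload": {
  "moves": [
    {"tx": 0,"ty": 0,"tz": 0,"yaw": 0,"hand": 50},
    {"tx": 0,"ty": 0,"tz": 0,"yaw": 0,"hand": 50}
  ]
}}

```text
time: 21.6
tool_pos: [463.0, -92.5, 20.0]
eef_rot: [0.002, 0.634, 0.773, 0.001]
contact_force: [-1.3, 0.8, 7.0]
opening: 54.5
finger_force: 62.9
```

Call:
{"api": "apply_moves", "payload": {
  "moves": [
    {"tx": 0,"ty": 0,"tz": -0.1,"yaw": 0,"hand": 50},
    {"tx": 0,"ty": 0,"tz": -0.2,"yaw": 0,"hand": 50},
    {"tx": 0,"ty": 0,"tz": -0.2,"yaw": 0,"hand": 50},
    {"tx": 0,"ty": 0,"tz": -0.06,"yaw": 0.039,"hand": 50},
    {"tx": 0,"ty": 0,"tz": -0.06,"yaw": 0.039,"hand": 50},
    {"tx": 0,"ty": 0,"tz": -0.06,"yaw": 0.039,"hand": 50},
    {"tx": 0,"ty": 0,"tz": -0.06,"yaw": 0.039,"hand": 50},
    {"tx": 0,"ty": 0,"tz": -0.06,"yaw": 0.039,"hand": 50},
    {"tx": 0,"ty": 0,"tz": -0.06,"yaw": 0.039,"hand": 50},
    {"tx": 0,"ty": 0,"tz": -0.04,"yaw": 0.039,"hand": 50}
  ]
}}

```text
time: 22.43
tool_pos: [461.8, -92.1, 200.3]
eef_rot: [0.001, 0.899, 0.437, 0.001]
contact_force: [1.2, -0.1, -2.0]
opening: 54.6
finger_force: 65.4
```

Call:
{"api": "apply_moves", "payload": {
  "moves": [
    {"tx": 0,"ty": 0,"tz": 0,"yaw": 0.039,"hand": 50},
    {"tx": 0,"ty": 0,"tz": 0,"yaw": 0.039,"hand": 50},
    {"tx": 0,"ty": 0,"tz": 0,"yaw": 0.039,"hand": 50},
    {"tx": 0,"ty": 0,"tz": 0,"yaw": 0.039,"hand": 50},
    {"tx": 0,"ty": 0,"tz": 0,"yaw": 0.039,"hand": 50},
    {"tx": 0,"ty": 0,"tz": 0,"yaw": 0.039,"hand": 50},
    {"tx": 0,"ty": 0,"tz": 0,"yaw": 0.039,"hand": 50},
    {"tx": 0,"ty": 0,"tz": 0,"yaw": 0.039,"hand": 50},
    {"tx": 0,"ty": 0,"tz": 0,"yaw": 0.005,"hand": 50},
    {"tx": 0,"ty": 0,"tz": 0,"yaw": 0,"hand": 50}
  ]
}}

```text
time: 23.27
tool_pos: [461.5, -92.1, 198.8]
eef_rot: [-0.0, 0.999, -0.041, 0.001]
contact_force: [-0.5, 0.1, -1.8]
opening: 54.7
finger_force: 65.4
```

```bash
python3 plan.py 520.2 -331.5 200 -4.9
```

```text
t 23.27 pos [461.5 -92.1 198.8] psi -4.75 tilt 0.06 open 54.7 q1 0.20 q7 -1.63
first yaw 0.0008 (0.2 deg) then tx 0.395 ty 1.168 ; tz -0.006
```

Call:
{"api": "apply_moves", "payload": {
  "moves": [
    {"tx": 0.056,"ty": 0.167,"tz": 0,"yaw": 0.0008,"hand": 50},
    {"tx": 0.056,"ty": 0.167,"tz": 0,"yaw": 0,"hand": 50},
    {"tx": 0.056,"ty": 0.167,"tz": 0,"yaw": 0,"hand": 50},
    {"tx": 0.056,"ty": 0.167,"tz": 0,"yaw": 0,"hand": 50},
    {"tx": 0.056,"ty": 0.167,"tz": 0,"yaw": 0,"hand": 50},
    {"tx": 0.056,"ty": 0.167,"tz": 0,"yaw": 0,"hand": 50},
    {"tx": 0.056,"ty": 0.167,"tz": 0,"yaw": 0,"hand": 50},
    {"tx": 0,"ty": 0,"tz": 0,"yaw": 0,"hand": 50},
    {"tx": 0,"ty": 0,"tz": 0,"yaw": 0,"hand": 50},
    {"tx": 0,"ty": 0,"tz": 0,"yaw": 0,"hand": 50}
  ]
}}

```text
time: 24.1
tool_pos: [519.0, -331.3, 198.0]
eef_rot: [-0.001, 0.999, -0.043, -0.0]
contact_force: [0.0, 1.0, -2.7]
opening: 55.1
finger_force: 65.3
```

```bash
python3 plan.py 520.2 -331.5 90 -4.9;python3 - <<'E'
from plant import capture
from h import *
c=capture("wrist"); cv2.imwrite("pics/w5.png",c["image"]); np.savez("w5.npz",**c)
E
```

```text
t 24.10 pos [ 519.  -331.3  198. ] psi -4.91 tilt 0.07 open 55.1 q1 0.49 q7 -1.20
first yaw -0.0001 (-0.0 deg) then tx 0.006 ty 0.000 ; tz 0.540
```

View pics/w5.png

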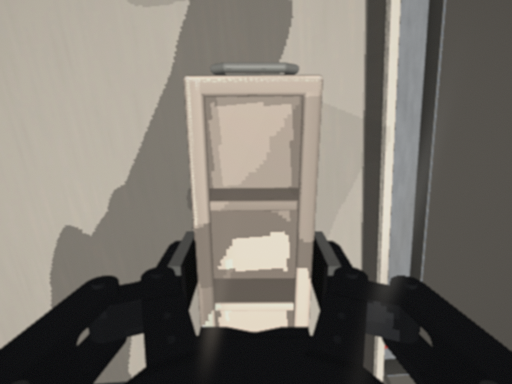

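Tray_3 is held square, with the far hoop just beyond its end at (255,68). I'll lower it now.

Call:
{"api": "apply_moves", "payload": {
  "moves": [
    {"tx": 0.004,"ty": 0,"tz": 0.1,"yaw": 0,"hand": 50},
    {"tx": 0,"ty": 0,"tz": 0.12,"yaw": 0,"hand": 50},
    {"tx": 0,"ty": 0,"tz": 0.12,"yaw": 0,"hand": 50},
    {"tx": 0,"ty": 0,"tz": 0.08,"yaw": 0,"hand": 50},
    {"tx": 0,"ty": 0,"tz": 0.05,"yaw": 0,"hand": 50},
    {"tx": 0,"ty": 0,"tz": 0.02,"yaw": 0,"hand": 50},
    {"tx": 0,"ty": 0,"tz": 0.01,"yaw": 0,"hand": 50},
    {"tx": 0,"ty": 0,"tz": 0,"yaw": 0,"hand": 50},
    {"tx": 0,"ty": 0,"tz": 0,"yaw": 0,"hand": 50}
  ]
}}

```text
time: 24.9
tool_pos: [520.7, -332.2, 99.3]
eef_rot: [0.0, 0.999, -0.044, 0.001]
contact_force: [-0.2, -1.1, -2.0]
opening: 54.4
finger_force: 65.3
```

```bash
python3 plan.py 520.2 -331.5 90 -4.9
```

```text
t 24.90 pos [ 520.7 -332.2   99.3] psi -5.01 tilt 0.11 open 54.4 q1 0.49 q7 -1.21
first yaw -0.0006 (-0.1 deg) then tx -0.003 ty -0.003 ; tz 0.046
```

Call:
{"api": "apply_moves", "payload": {
  "moves": [
    {"tx": -0.001,"ty": -0.002,"tz": 0.014,"yaw": 0,"hand": 50},
    {"tx": 0,"ty": 0,"tz": 0.014,"yaw": 0,"hand": 50},
    {"tx": 0,"ty": 0,"tz": 0.012,"yaw": 0,"hand": 50},
    {"tx": 0,"ty": 0,"tz": 0.005,"yaw": 0,"hand": 50},
    {"tx": 0,"ty": 0,"tz": 0,"yaw": 0,"hand": 50},
    {"tx": 0,"ty": 0,"tz": 0,"yaw": 0,"hand": 50}
  ]
}}

```text
time: 25.4
tool_pos: [520.0, -331.8, 90.2]
eef_rot: [0.0, 0.999, -0.044, 0.0]
contact_force: [-3.0, 2.2, 6.8]
opening: 54.3
finger_force: 66.2
```

Contact at 90.2 mm. I'll release, rise clear and plan the move to tray_4.

Call:
{"api": "apply_moves", "payload": {
  "moves": [
    {"tx": 0,"ty": 0,"tz": -0.002,"yaw": 0,"hand": 50},
    {"tx": 0,"ty": 0,"tz": 0,"yaw": 0,"hand": 60},
    {"tx": 0,"ty": 0,"tz": 0,"yaw": 0,"hand": 70},
    {"tx": 0,"ty": 0,"tz": 0,"yaw": 0,"hand": 80},
    {"tx": 0,"ty": 0,"tz": 0,"yaw": 0,"hand": 80},
    {"tx": 0,"ty": 0,"tz": 0,"yaw": 0,"hand": 80},
    {"tx": 0,"ty": 0,"tz": -0.1,"yaw": 0,"hand": 80},
    {"tx": 0,"ty": 0,"tz": -0.2,"yaw": 0,"hand": 80},
    {"tx": 0,"ty": 0,"tz": -0.2,"yaw": 0,"hand": 85},
    {"tx": 0,"ty": 0,"tz": -0.08,"yaw": 0,"hand": 85}
  ]
}}

```text
time: 26.23
tool_pos: [521.9, -332.9, 210.9]
eef_rot: [0.001, 0.999, -0.044, 0.003]
contact_force: [1.4, -0.4, 0.5]
opening: 85.1
finger_force: 0.0
```

```bash
python3 plan.py 434.8 108 205 79.8; python3 m.py top_70.npz 28 170 140 270 275 165 170; python3 m.py top0.npz 28 170 220 255 275 155 160 165 170
```

```text
t 26.23 pos [ 521.9 -332.9  210.9] psi -5.05 tilt 0.40 open 85.1 q1 0.49 q7 -1.20
first yaw -0.4714 (-84.8 deg) then tx 2.092 ty -0.819 ; tz 0.030
165 (218, 248, 434.2, 108.7, 166.3, 56.8, np.float32(79.1)) rack x -108.0 y 431.2 ang 84.0
170 (218, 248, 434.9, 107.6, 163.3, 54.1, np.float32(79.4)) rack x -107.2 y 430.2 ang 84.3
155 (218, 248, 428.4, 109.8, 167.4, 68.8, np.float32(79.0)) rack x -113.9 y 431.8 ang 83.9
160 (218, 248, 434.9, 107.6, 164.3, 54.7, np.float32(79.4)) rack x -107.2 y 430.2 ang 84.3
165 (218, 248, 435.0, 107.7, 163.0, 54.0, np.float32(79.6)) rack x -107.1 y 430.3 ang 84.5
170 (215, 245, 435.1, 108.2, 161.2, 51.1, np.float32(79.0)) rack x -107.1 y 430.8 ang 83.9
```

Call:
{"api": "apply_moves", "payload": {
  "moves": [
    {"tx": 0,"ty": 0,"tz": 0,"yaw": -0.039,"hand": 85},
    {"tx": 0,"ty": 0,"tz": 0,"yaw": -0.039,"hand": 85},
    {"tx": 0,"ty": 0,"tz": 0,"yaw": -0.039,"hand": 85},
    {"tx": 0,"ty": 0,"tz": 0,"yaw": -0.039,"hand": 85},
    {"tx": 0,"ty": 0,"tz": 0,"yaw": -0.039,"hand": 85},
    {"tx": 0,"ty": 0,"tz": 0,"yaw": -0.039,"hand": 85},
    {"tx": 0,"ty": 0,"tz": 0,"yaw": -0.039,"hand": 85},
    {"tx": 0,"ty": 0,"tz": 0,"yaw": -0.039,"hand": 85},
    {"tx": 0,"ty": 0,"tz": 0,"yaw": -0.039,"hand": 85},
    {"tx": 0,"ty": 0,"tz": 0,"yaw": -0.039,"hand": 85}
  ]
}}

```text
time: 27.07
tool_pos: [519.7, -331.6, 205.4]
eef_rot: [-0.0, 0.841, 0.541, -0.0]
contact_force: [-0.1, -0.5, -0.6]
opening: 85.0
finger_force: 0.0
```

Call:
{"api": "apply_moves", "payload": {
  "moves": [
    {"tx": 0,"ty": 0,"tz": 0,"yaw": -0.039,"hand": 85},
    {"tx": 0,"ty": 0,"tz": 0,"yaw": -0.039,"hand": 85},
    {"tx": 0.174,"ty": -0.07,"tz": 0,"yaw": 0,"hand": 85},
    {"tx": 0.174,"ty": -0.07,"tz": 0,"yaw": 0,"hand": 85},
    {"tx": 0.174,"ty": -0.07,"tz": 0,"yaw": 0,"hand": 85},
    {"tx": 0.174,"ty": -0.07,"tz": 0,"yaw": 0,"hand": 85},
    {"tx": 0.174,"ty": -0.07,"tz": 0,"yaw": 0,"hand": 85},
    {"tx": 0.174,"ty": -0.07,"tz": 0,"yaw": 0,"hand": 85},
    {"tx": 0.174,"ty": -0.07,"tz": 0,"yaw": 0,"hand": 85},
    {"tx": 0.174,"ty": -0.07,"tz": 0,"yaw": 0,"hand": 85}
  ]
}}

```text
time: 27.9
tool_pos: [461.3, -35.7, 205.6]
eef_rot: [0.0, 0.771, 0.637, 0.0]
contact_force: [0.1, 0.8, -0.0]
opening: 85.1
finger_force: 0.0
```

Call:
{"api": "apply_moves", "payload": {
  "moves": [
    {"tx": 0.174,"ty": -0.07,"tz": 0,"yaw": 0,"hand": 85},
    {"tx": 0.174,"ty": -0.07,"tz": 0,"yaw": 0,"hand": 85},
    {"tx": 0.174,"ty": -0.07,"tz": 0,"yaw": 0,"hand": 85},
    {"tx": 0.174,"ty": -0.07,"tz": 0,"yaw": 0,"hand": 85},
    {"tx": 0,"ty": 0,"tz": 0.18,"yaw": 0,"hand": 85},
    {"tx": 0,"ty": 0,"tz": 0.18,"yaw": 0,"hand": 85},
    {"tx": 0,"ty": 0,"tz": 0.18,"yaw": 0,"hand": 85},
    {"tx": 0,"ty": 0,"tz": 0.1,"yaw": 0,"hand": 85},
    {"tx": 0,"ty": 0,"tz": 0,"yaw": 0,"hand": 85},
    {"tx": 0,"ty": 0,"tz": 0,"yaw": 0,"hand": 85}
  ]
}}

```text
time: 28.73
tool_pos: [432.5, 110.1, 77.2]
eef_rot: [-0.001, 0.77, 0.638, -0.001]
contact_force: [0.3, 0.2, 0.9]
opening: 85.0
finger_force: 0.0
```

```bash
python3 plan.py 434.8 107.9 17 79.4; python3 chk.py 98 top 350 165 400 275 170; python3 - <<'E'
import cv2
im=cv2.imread("pics/top_98.png"); 
cv2.imwrite("pics/c3.png",cv2.resize(im[140:290,270:420],None,fx=4,fy=4))
E
```

```text
t 28.73 pos [432.5 110.1  77.2] psi 79.23 tilt 0.13 open 85.0 q1 0.05 q7 -0.90
first yaw -0.0009 (-0.2 deg) then tx -0.009 ty 0.014 ; tz 0.301
(376, 216, 504.5, -329.9, 197.1, 62.3, np.float32(172.7)) rack x -0.5 y 0.3 ang -2.4
```

View pics/c3.png

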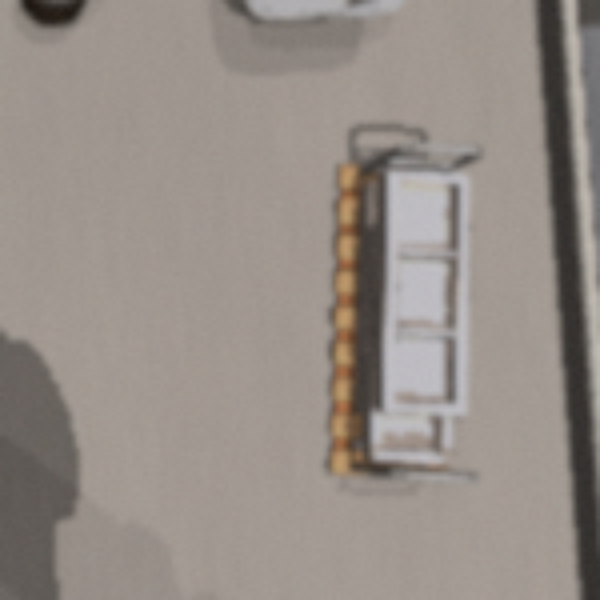

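The crop shows tray_3 on top, at the far hoop. Its corners are at about (386,169), (470,177), (466,415) and (382,409), and tray_2's near end shows below it. I'll grip tray_4 and check the numbers.

```bash
python3 m.py top_98.npz 98 362 178 392 244 165 170;  python3 - <<'E'
from h import *
c=dict(np.load("top_98.npz")); p=ray(c,np.array([(386,169),(470,177),(466,415),(382,409)])/4+[270,140],98); print(p.mean(0))
E
```

```text
165 (377, 213, 519.1, -332.4, 165.8, 57.5, np.float32(175.0)) rack x 14.2 y -1.0 ang -0.1
170 (377, 213, 519.3, -331.4, 164.7, 56.5, np.float32(176.1)) rack x 14.4 y 0.0 ang 1.0
[ 518.94542382 -331.3209493    98.        ]
```

Call:
{"api": "apply_moves", "payload": {
  "moves": [
    {"tx": -0.009,"ty": 0.014,"tz": 0.07,"yaw": -0.0009,"hand": 85},
    {"tx": 0,"ty": 0,"tz": 0.07,"yaw": 0,"hand": 85},
    {"tx": 0,"ty": 0,"tz": 0.07,"yaw": 0,"hand": 85},
    {"tx": 0,"ty": 0,"tz": 0.07,"yaw": 0,"hand": 85},
    {"tx": 0,"ty": 0,"tz": 0.01,"yaw": 0,"hand": 85},
    {"tx": 0,"ty": 0,"tz": 0,"yaw": 0,"hand": 50},
    {"tx": 0,"ty": 0,"tz": 0,"yaw": 0,"hand": 50},
    {"tx": 0,"ty": 0,"tz": 0,"yaw": 0,"hand": 50},
    {"tx": 0,"ty": 0,"tz": 0,"yaw": 0,"hand": 50},
    {"tx": 0,"ty": 0,"tz": 0,"yaw": 0,"hand": 50}
  ]
}}

```text
time: 29.62
tool_pos: [436.7, 108.1, 21.2]
eef_rot: [0.001, 0.77, 0.638, 0.001]
contact_force: [-1.2, -1.0, 8.2]
opening: 54.7
finger_force: 62.7
```

Call:
{"api": "apply_moves", "payload": {
  "moves": [
    {"tx": 0,"ty": 0,"tz": 0,"yaw": 0,"hand": 50},
    {"tx": 0,"ty": 0,"tz": 0,"yaw": 0,"hand": 50}
  ]
}}

```text
time: 29.78
tool_pos: [436.7, 108.1, 21.2]
eef_rot: [0.001, 0.77, 0.638, 0.001]
contact_force: [-0.9, -0.7, 8.7]
opening: 54.6
finger_force: 62.7
```

Call:
{"api": "apply_moves", "payload": {
  "moves": [
    {"tx": 0,"ty": 0,"tz": -0.1,"yaw": 0,"hand": 50},
    {"tx": 0,"ty": 0,"tz": -0.2,"yaw": 0,"hand": 50},
    {"tx": 0,"ty": 0,"tz": -0.2,"yaw": 0,"hand": 50},
    {"tx": 0,"ty": 0,"tz": -0.06,"yaw": 0.039,"hand": 50},
    {"tx": 0,"ty": 0,"tz": -0.06,"yaw": 0.039,"hand": 50},
    {"tx": 0,"ty": 0,"tz": -0.06,"yaw": 0.039,"hand": 50},
    {"tx": 0,"ty": 0,"tz": -0.06,"yaw": 0.039,"hand": 50},
    {"tx": 0,"ty": 0,"tz": -0.06,"yaw": 0.039,"hand": 50},
    {"tx": 0,"ty": 0,"tz": -0.06,"yaw": 0.039,"hand": 50},
    {"tx": 0,"ty": 0,"tz": -0.06,"yaw": 0.039,"hand": 50}
  ]
}}

```text
time: 30.62
tool_pos: [435.3, 107.8, 205.1]
eef_rot: [-0.0, 0.966, 0.258, 0.001]
contact_force: [0.3, 0.4, -0.8]
opening: 54.4
finger_force: 64.8
```

Call:
{"api": "apply_moves", "payload": {
  "moves": [
    {"tx": 0,"ty": 0,"tz": 0,"yaw": 0.039,"hand": 50},
    {"tx": 0,"ty": 0,"tz": 0,"yaw": 0.039,"hand": 50},
    {"tx": 0,"ty": 0,"tz": 0,"yaw": 0.039,"hand": 50},
    {"tx": 0,"ty": 0,"tz": 0,"yaw": 0.039,"hand": 50},
    {"tx": 0,"ty": 0,"tz": 0,"yaw": 0.039,"hand": 50},
    {"tx": 0,"ty": 0,"tz": 0,"yaw": 0,"hand": 50},
    {"tx": 0,"ty": 0,"tz": 0,"yaw": 0,"hand": 50}
  ]
}}

```text
time: 31.2
tool_pos: [435.4, 107.9, 204.2]
eef_rot: [-0.0, 0.999, -0.041, 0.001]
contact_force: [-0.1, 0.7, -0.8]
opening: 54.3
finger_force: 64.8
```

```bash
python3 plan.py 490.6 -329 205 -4.9
```

```text
t 31.20 pos [435.4 107.9 204.2] psi -4.65 tilt 0.06 open 54.3 q1 -0.03 q7 -2.12
first yaw 0.0014 (0.3 deg) then tx 0.462 ty 2.153 ; tz -0.004
```

Call:
{"api": "apply_moves", "payload": {
  "moves": [
    {"tx": 0.038,"ty": 0.179,"tz": 0,"yaw": 0.0014,"hand": 50},
    {"tx": 0.038,"ty": 0.179,"tz": 0,"yaw": 0,"hand": 50},
    {"tx": 0.038,"ty": 0.179,"tz": 0,"yaw": 0,"hand": 50},
    {"tx": 0.038,"ty": 0.179,"tz": 0,"yaw": 0,"hand": 50},
    {"tx": 0.038,"ty": 0.179,"tz": 0,"yaw": 0,"hand": 50},
    {"tx": 0.038,"ty": 0.179,"tz": 0,"yaw": 0,"hand": 50},
    {"tx": 0.038,"ty": 0.179,"tz": 0,"yaw": 0,"hand": 50},
    {"tx": 0.038,"ty": 0.179,"tz": 0,"yaw": 0,"hand": 50},
    {"tx": 0.038,"ty": 0.179,"tz": 0,"yaw": 0,"hand": 50},
    {"tx": 0.038,"ty": 0.179,"tz": 0,"yaw": 0,"hand": 50}
  ]
}}

```text
time: 32.03
tool_pos: [479.1, -257.4, 203.9]
eef_rot: [-0.0, 0.999, -0.043, 0.0]
contact_force: [1.9, -0.4, -1.3]
opening: 54.8
finger_force: 64.8
```

Call:
{"api": "apply_moves", "payload": {
  "moves": [
    {"tx": 0.038,"ty": 0.179,"tz": 0,"yaw": 0,"hand": 50},
    {"tx": 0.038,"ty": 0.179,"tz": 0,"yaw": 0,"hand": 50},
    {"tx": 0,"ty": 0,"tz": 0,"yaw": 0,"hand": 50},
    {"tx": 0,"ty": 0,"tz": 0,"yaw": 0,"hand": 50},
    {"tx": 0,"ty": 0,"tz": 0,"yaw": 0,"hand": 50}
  ]
}}

```text
time: 32.45
tool_pos: [487.9, -327.6, 203.4]
eef_rot: [-0.001, 0.999, -0.044, -0.0]
contact_force: [-0.4, -0.3, -0.9]
opening: 55.0
finger_force: 64.8
```

```bash
python3 plan.py 490.6 -329 119 -4.9;python3 - <<'E'
from plant import capture
from h import *
c=capture("wrist"); cv2.imwrite("pics/w6.png",c["image"])
E
```

```text
t 32.45 pos [ 487.9 -327.6  203.4] psi -4.99 tilt 0.06 open 55.0 q1 0.56 q7 -1.21
first yaw -0.0005 (-0.1 deg) then tx 0.014 ty 0.006 ; tz 0.422
```

View pics/w6.png

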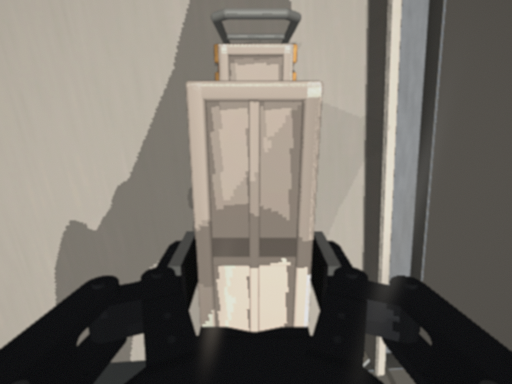

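Tray_4 is held square over the stack, and tray_3's far end shows at (255,65). I'll lower it in two stages.

Call:
{"api": "apply_moves", "payload": {
  "moves": [
    {"tx": 0.012,"ty": 0.006,"tz": 0.08,"yaw": -0.0005,"hand": 50},
    {"tx": 0,"ty": 0,"tz": 0.1,"yaw": 0,"hand": 50},
    {"tx": 0,"ty": 0,"tz": 0.1,"yaw": 0,"hand": 50},
    {"tx": 0,"ty": 0,"tz": 0.06,"yaw": 0,"hand": 50},
    {"tx": 0,"ty": 0,"tz": 0.03,"yaw": 0,"hand": 50},
    {"tx": 0,"ty": 0,"tz": 0.01,"yaw": 0,"hand": 50},
    {"tx": 0,"ty": 0,"tz": 0,"yaw": 0,"hand": 50},
    {"tx": 0,"ty": 0,"tz": 0,"yaw": 0,"hand": 50}
  ]
}}

```text
time: 33.17
tool_pos: [491.0, -329.8, 128.5]
eef_rot: [0.0, 0.999, -0.044, 0.001]
contact_force: [-0.7, -0.7, -0.6]
opening: 54.5
finger_force: 64.8
```

```bash
python3 plan.py 490.6 -329 119 -4.9
```

```text
t 33.17 pos [ 491.  -329.8  128.5] psi -5.00 tilt 0.09 open 54.5 q1 0.55 q7 -1.22
first yaw -0.0006 (-0.1 deg) then tx -0.002 ty -0.004 ; tz 0.047
```

Call:
{"api": "apply_moves", "payload": {
  "moves": [
    {"tx": 0,"ty": -0.003,"tz": 0.014,"yaw": 0,"hand": 50},
    {"tx": 0,"ty": 0,"tz": 0.014,"yaw": 0,"hand": 50},
    {"tx": 0,"ty": 0,"tz": 0.012,"yaw": 0,"hand": 50},
    {"tx": 0,"ty": 0,"tz": 0.005,"yaw": 0,"hand": 50},
    {"tx": 0,"ty": 0,"tz": 0,"yaw": 0,"hand": 50},
    {"tx": 0,"ty": 0,"tz": 0,"yaw": 0,"hand": 50}
  ]
}}

```text
time: 33.67
tool_pos: [490.6, -329.2, 119.3]
eef_rot: [0.0, 0.999, -0.044, 0.0]
contact_force: [-1.8, 0.8, 5.4]
opening: 54.6
finger_force: 65.5
```

Contact at 119.3 mm, as predicted. I'll release, rise and swing clear of the rack to check.

Call:
{"api": "apply_moves", "payload": {
  "moves": [
    {"tx": 0,"ty": 0,"tz": -0.002,"yaw": 0,"hand": 50},
    {"tx": 0,"ty": 0,"tz": 0,"yaw": 0,"hand": 60},
    {"tx": 0,"ty": 0,"tz": 0,"yaw": 0,"hand": 70},
    {"tx": 0,"ty": 0,"tz": 0,"yaw": 0,"hand": 80},
    {"tx": 0,"ty": 0,"tz": 0,"yaw": 0,"hand": 80},
    {"tx": 0,"ty": 0,"tz": 0,"yaw": 0,"hand": 80},
    {"tx": 0,"ty": 0,"tz": -0.1,"yaw": 0,"hand": 80},
    {"tx": 0,"ty": 0,"tz": -0.2,"yaw": 0,"hand": 80},
    {"tx": 0,"ty": 0,"tz": -0.2,"yaw": 0,"hand": 85},
    {"tx": 0,"ty": 0,"tz": -0.1,"yaw": 0,"hand": 85}
  ]
}}

```text
time: 34.5
tool_pos: [491.9, -330.0, 243.6]
eef_rot: [0.001, 0.999, -0.044, 0.003]
contact_force: [1.7, 0.1, 0.8]
opening: 84.5
finger_force: 0.0
```

Call:
{"api": "apply_moves", "payload": {
  "moves": [
    {"tx": 0,"ty": -0.15,"tz": 0,"yaw": 0,"hand": 85},
    {"tx": 0,"ty": -0.19,"tz": 0,"yaw": 0,"hand": 85},
    {"tx": 0,"ty": -0.19,"tz": 0,"yaw": 0,"hand": 85},
    {"tx": 0,"ty": -0.19,"tz": 0,"yaw": 0,"hand": 85},
    {"tx": 0,"ty": -0.19,"tz": 0,"yaw": 0,"hand": 85},
    {"tx": 0,"ty": -0.19,"tz": 0,"yaw": 0,"hand": 85},
    {"tx": 0,"ty": -0.19,"tz": 0,"yaw": 0,"hand": 85},
    {"tx": 0,"ty": -0.15,"tz": 0,"yaw": 0,"hand": 85},
    {"tx": 0,"ty": 0,"tz": 0,"yaw": 0,"hand": 85},
    {"tx": 0,"ty": 0,"tz": 0,"yaw": 0,"hand": 85}
  ]
}}

```text
time: 35.33
tool_pos: [515.8, -40.1, 239.0]
eef_rot: [-0.0, 0.999, -0.042, 0.0]
contact_force: [-0.4, -0.4, 0.7]
opening: 85.0
finger_force: 0.0
```

```bash
python3 plan.py 490.6 -329 119 -4.9; python3 chk.py 126 top 350 165 400 275 170; python3 m.py top_126.npz 126 362 192 398 268 165 170 175; python3 - <<'E'
import cv2,numpy as np
from plant import capture
im=cv2.imread("pics/top_126.png")[140:290,300:420]; s=capture("side")["image"][100:200,260:380]
cv2.imwrite("pics/c4.png",np.hstack([cv2.resize(im,(400,500)),cv2.copyMakeBorder(cv2.resize(s,(400,333)),0,167,0,0,0)]))
E
```

```text
t 35.33 pos [515.8 -40.1 239. ] psi -4.78 tilt 0.02 open 85.0 q1 0.17 q7 -1.76
first yaw 0.0007 (0.1 deg) then tx -0.002 ty 1.450 ; tz 0.600
(379, 219, 501.9, -329.8, 189.5, 60.3, np.float32(178.2)) rack x -3.1 y 0.1 ang 3.1
165 (380, 224, 489.9, -329.6, 167.2, 57.5, np.float32(174.9)) rack x -15.1 y -0.7 ang -0.2
170 (379, 224, 488.4, -328.4, 163.5, 55.0, np.float32(174.7)) rack x -16.7 y 0.4 ang -0.4
175 (380, 224, 488.4, -329.2, 163.3, 53.1, np.float32(175.0)) rack x -16.6 y -0.4 ang -0.1
```

View pics/c4.png

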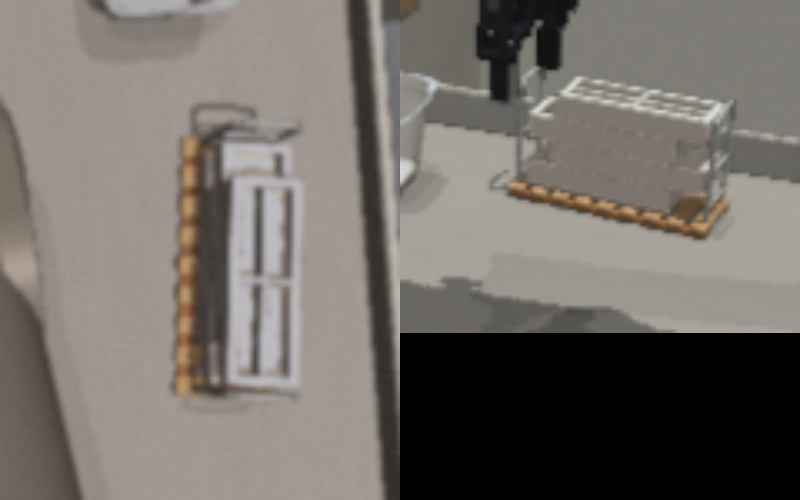

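Both views show the four trays stacked level and staggered between the hoops, with tray_4 on top at the near hoop (rack x about -16, y about 0). The arm is clear, so I'm handing in.

```bash
python3 -c "
from plant import r
print(r.job_done())"
```

```text
the job is handed in; nothing more can be done
None
```

I stacked all four trays on the rack in the required order and stagger, centred and level in the camera checks, and handed the job in at about 35 s of the 102 s limit; the hand-in returned no verdict.

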